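# Press the bushings into the bearing block and cover it

## Task

Lift the grey cover off the aluminium bearing block and set it down on the black rubber mat. Push every bronze bushing that stands on the bench into a bore of its own in the block, any bore, until its shoulder is fully home, flush on the block's top face; then put the cover back squarely over the block, its rim resting on the ledge all round, and leave the other things on the bench where they are.

Things in the scene. Friction and masses are not known exactly. Their poses are not given: they have to be found in the camera images.
- block_ledge (a point): Fixed aluminium bearing block, 144 x 184 mm (its x, y), 48 mm tall. Its lowest 34 mm are full size; above, the bored upper part is 120 x 160 mm, leaving a ledge 12 mm wide all round, 34 mm above the bench. This point: middle of the block at ledge height; z up. Bores at +-33 mm in x, +-45 mm in y from it.
- bore_0 (a point): Centre of the mouth of one of four equal upright blind bores, in the block's top face (48 mm above the bench); axes as the block's. 37.5 mm wide, 40 mm deep. 20 mm below the mouth, sprung pads on the +x and -x sides stand 33 mm apart: a bushing drops in until about 10 mm remain, then must be pushed with 6 to 15 N; the pads then hold it.
- bore_1 (a point): Centre of the mouth of one of four equal upright blind bores, in the block's top face (48 mm above the bench); axes as the block's. 37.5 mm wide, 40 mm deep. 20 mm below the mouth, sprung pads on the +x and -x sides stand 33 mm apart: a bushing drops in until about 10 mm remain, then must be pushed with 6 to 15 N; the pads then hold it.
- bore_2 (a point): Centre of the mouth of one of four equal upright blind bores, in the block's top face (48 mm above the bench); axes as the block's. 37.5 mm wide, 40 mm deep. 20 mm below the mouth, sprung pads on the +x and -x sides stand 33 mm apart: a bushing drops in until about 10 mm remain, then must be pushed with 6 to 15 N; the pads then hold it.
- bore_3 (a point): Centre of the mouth of one of four equal upright blind bores, in the block's top face (48 mm above the bench); axes as the block's. 37.5 mm wide, 40 mm deep. 20 mm below the mouth, sprung pads on the +x and -x sides stand 33 mm apart: a bushing drops in until about 10 mm remain, then must be pushed with 6 to 15 N; the pads then hold it.
- bushing_0_center (a point): Centre of an upright bronze bushing, 58 mm long, 0.25 kg: barrel 36 mm dia x 36 mm, lowest 10 mm tapered to 28 mm; head 46 mm dia x 22 mm, with the shoulder under it. This point is on the axis, 29 mm above the foot, 7 mm below the shoulder; z to the head. Home in a bore it is 7 mm below the mouth. Three or four bushings are present, all alike; absent ones have no pose.
- bushing_1_center (a point): Centre of an upright bronze bushing, 58 mm long, 0.25 kg: barrel 36 mm dia x 36 mm, lowest 10 mm tapered to 28 mm; head 46 mm dia x 22 mm, with the shoulder under it. This point is on the axis, 29 mm above the foot, 7 mm below the shoulder; z to the head. Home in a bore it is 7 mm below the mouth. Three or four bushings are present, all alike; absent ones have no pose.
- bushing_2_center (a point): Centre of an upright bronze bushing, 58 mm long, 0.25 kg: barrel 36 mm dia x 36 mm, lowest 10 mm tapered to 28 mm; head 46 mm dia x 22 mm, with the shoulder under it. This point is on the axis, 29 mm above the foot, 7 mm below the shoulder; z to the head. Home in a bore it is 7 mm below the mouth. Three or four bushings are present, all alike; absent ones have no pose.
- bushing_3_center (a point): Centre of an upright bronze bushing, 58 mm long, 0.25 kg: barrel 36 mm dia x 36 mm, lowest 10 mm tapered to 28 mm; head 46 mm dia x 22 mm, with the shoulder under it. This point is on the axis, 29 mm above the foot, 7 mm below the shoulder; z to the head. Home in a bore it is 7 mm below the mouth. Three or four bushings are present, all alike; absent ones have no pose.
- cover_handle (a point): Grey cover, 0.45 kg, at first on the block; a hood open below: outside 138 x 178 mm (its x, y), cavity 126 x 166 x 39 mm, top 44 mm above the rim. Bridge handle: bar 94 mm long along y, 14 wide, 16 tall, posts at its ends. This point: bar's centre, 70 mm above the rim, 26 mm above the top; z up. Fits over the block's upper part with 3 mm play, either way round; home it is 70 mm above the ledge point.
- mat_top (a point): Middle of the top of a black ribbed rubber mat, fixed flat on the bench, 160 x 200 mm (its x, y) and 3 mm thick; z up. The place to park the cover.
- cover: The same cover; origin in the middle of its rim plane.
- spanner: Bystander: steel spanner, 32 x 157 x 6 mm, lying near the front edge; origin in the middle of its underside.
- hex_key: Bystander: black hex key, 31 x 105 x 6 mm, lying near the front edge; origin in the middle of its underside.
- screwdriver: Bystander: screwdriver with a red handle, 25 x 173 x 24 mm, lying behind the bushings; origin in the middle of its underside.
- tape_roll: Bystander: roll of masking tape, 82 mm across and 19 mm high; origin in the middle of its underside.
- marker_black: Bystander: black felt marker, 17 x 136 x 16 mm, near the front edge; origin in the middle of its underside.
Mind the look-alikes: they are no part of the job. Leave any orange or purple look-alike of the part that bears bushing_2_center alone.

How it is judged:
On the way, in this order (a step that is already met when the one before it is completed fails the run):
1. the cover stands level on the rubber mat (within 60 mm of its middle) and is let go (horizontal distance between cover_handle and mat_top below 0.06 m and z of cover_handle in the frame of mat_top below 0.075 m and angle between cover_handle's own z axis and vertical below 0.06 rad and contact force between the fingers and cover below 0.2 N), for 0.2 s.
2. all bushings that are present are pressed fully home, each in a bore (angle between each of bushing_0_center, bushing_1_center, bushing_2_center, bushing_3_center's own z axis and vertical below 0.06 rad and ((horizontal distance between bushing_0_center and bore_0 below 0.003 m and z of bushing_0_center in the frame of bore_0 below -0.005 m) or (horizontal distance between bushing_0_center and bore_1 below 0.003 m and z of bushing_0_center in the frame of bore_1 below -0.005 m) or (horizontal distance between bushing_0_center and bore_2 below 0.003 m and z of bushing_0_center in the frame of bore_2 below -0.005 m) or (horizontal distance between bushing_0_center and bore_3 below 0.003 m and z of bushing_0_center in the frame of bore_3 below -0.005 m)) and ((horizontal distance between bushing_1_center and bore_0 below 0.003 m and z of bushing_1_center in the frame of bore_0 below -0.005 m) or (horizontal distance between bushing_1_center and bore_1 below 0.003 m and z of bushing_1_center in the frame of bore_1 below -0.005 m) or (horizontal distance between bushing_1_center and bore_2 below 0.003 m and z of bushing_1_center in the frame of bore_2 below -0.005 m) or (horizontal distance between bushing_1_center and bore_3 below 0.003 m and z of bushing_1_center in the frame of bore_3 below -0.005 m)) and ((horizontal distance between bushing_2_center and bore_0 below 0.003 m and z of bushing_2_center in the frame of bore_0 below -0.005 m) or (horizontal distance between bushing_2_center and bore_1 below 0.003 m and z of bushing_2_center in the frame of bore_1 below -0.005 m) or (horizontal distance between bushing_2_center and bore_2 below 0.003 m and z of bushing_2_center in the frame of bore_2 below -0.005 m) or (horizontal distance between bushing_2_center and bore_3 below 0.003 m and z of bushing_2_center in the frame of bore_3 below -0.005 m)) and ((horizontal distance between bushing_3_center and bore_0 below 0.003 m and z of bushing_3_center in the frame of bore_0 below -0.005 m) or (horizontal distance between bushing_3_center and bore_1 below 0.003 m and z of bushing_3_center in the frame of bore_1 below -0.005 m) or (horizontal distance between bushing_3_center and bore_2 below 0.003 m and z of bushing_3_center in the frame of bore_2 below -0.005 m) or (horizontal distance between bushing_3_center and bore_3 below 0.003 m and z of bushing_3_center in the frame of bore_3 below -0.005 m))), for 0.2 s.
3. the cover sits squarely on the block's ledge (horizontal distance between cover_handle and block_ledge below 0.006 m and z of cover_handle in the frame of block_ledge below 0.0725 m and angle between the x axis of cover_handle and the x axis of block_ledge, either way round below 0.06 rad and angle between cover_handle's own z axis and vertical below 0.04 rad), for 0.2 s.
At the end, for the whole second after the job is handed in: Every bushing present is upright, within 3 mm of a bore's axis, shoulder within 2 mm of the block's top; the cover's rim is within 2.5 mm of the ledge, level to 0.04 rad, within 6 mm and 0.06 rad of the block's middle and direction (either way round), released and at rest (all of step 2 and all of step 3 and linear speed of cover below 0.02 m/s); the robot touches nothing.
It fails at once if a bystander is shifted by more than 30 mm (distance of any of spanner, hex_key, screwdriver, tape_roll, marker_black from where it was at the start of the episode above 0.03 m).
Of bushing_0, bushing_1, bushing_2, bushing_3 only 3 to 4 are there at a start; the rules pass over those that are not, and their reading is None.
At some moment in a run one of cover may be knocked a few centimetres aside while the robot is not near it.
It also fails if it takes over 210 s, if anything falls off the work surface, if the arm or the gripper's body presses on something with over 40 N, if the wrist force passes 120 N, or if a joint passes its speed limit or range.

## Robot

A 7-joint arm with a two-finger parallel gripper is mounted at the origin on a cart in front of the work surface, level with it; the furniture and walls round the work are solid. World frame = base frame: x ahead of the robot, y to its left, z up, the work surface at z = 0. Lengths are in m, angles in rad, forces in N, time in s.
With the tool pointing down it reaches from about 0.4 to 0.925 m from the base axis. Payload 4.1 kg.
Tool frame: the origin (TCP) lies between the finger pads; the fingertips stand 11 mm ahead of it and the grasp point (between the pads) lies 8 mm behind it (bot.tip_reach is the z of the fingertips in the tool frame, in m); z points along the fingers, y is the line along which they close (so a half turn about z gives the same grasp; the last joint's range is limited). The gripper opens to 85 mm and grips with 20 to 120 N. Pads are 22 mm wide; open, the fingers measure 114 mm over their backs; the gripper's body (76 mm by 85 mm) begins 54 mm behind the grasp point. The pads swing forward as they close: fully open they stand 13 mm farther back than shut.
Start: joints at [-1.296, 0.398, 0.045, 1.537, -0.019, 1.207, -0.051], TCP at [0.237, 0.605, 0.242] pointing down, gripper open.
Joint ranges: [-2.82, 2.82], [-0.49, 2.23], [-1.37, 1.46], [0, 2.46], [-1.36, 4.5], [0.23, 2], [-2.94, 2.94]. Speed limits (rad/s): [2.57, 2.57, 3.14, 3.14, 3.14, 3.14, 3.14].

## Interface

Orientations are given as a rotation vector (axis times angle).
In Python, from bench import sensors, capture, camera_params, workorder, bot gives the robot as it stands. The module is installed in compiled form; this text tells all that it offers.
- The arm moves only by the shell command python3 -m creep 'ROWS' [FORCE]. ROWS is JSON, a list of rows, each a list of 7 numbers: the shift along the tool's x, y, z as a fraction of full scale, then the turn, a rotation vector about the tool's x, y, z as a fraction of full scale, then the opening, from -1 (shut) to 1 (fully open). In form: [[dx, dy, dz, rx, ry, rz, claw], ...]. A call has exactly 5 rows; each row shifts and turns the commanded pose from where the row before left it, along the tool's axes as they then stand; what a row does not reach is not made up. Full scale, the value 1, is 0.04 m for a shift and 0.1 rad for a turn. A row lasts 1/8 s, in which the tool goes at most 62.5 mm and 10.7 degrees, less where a joint would pass 70% of its speed; a pose out of reach is approached as far as the arm can. A call with a number of a shift or a turn outside -1 to 1 is refused whole. A call with a gripper value outside its range is refused whole. The fingers move at their own pace and stop on an object; FORCE is the grip in N (left out, the last holds). Time passes only in rows, so rows that do not move let the fingers close, or fill a call up. It gives the time, the measured TCP pose, the force, the opening and the grip force at its end, in the units of the state.
- sensors.read_state(): the state, without advancing time (a new reading comes with each control period).
- capture(name): name is "side" or "top" or "wrist"; returns (picture, depth): 400x640x3 uint8, red, green, blue; 400x640 float32, m along the optical axis (not along the pixel's ray), 0 where there is no reading.
- camera_params(name): a dict with "camera_matrix" (3x3 intrinsics, pixels), "rvec" (rotation vector, rad) and "tvec" (3), from world to camera coordinates, as OpenCV has them; the wrist camera has in their place "mount" (4x4, takes a point from camera to tool coordinates, whose origin is the TCP and whose axes are the flange's). Camera axes: x right, y down, z forward; pixel columns grow to the right and rows downward; lengths in m; the calibration is good to about 2 mm. A picture is of the moment at which its call begins: read the wrist's pose just before it. camera_params takes no time and is no camera call.
- workorder.finish_job(): hands the job in; it is judged then, once.
The state is a dict: "time_s": time; "joints": joint angles; "dq": joint speeds; "tau": joint torques, N m; "tcp_pos": TCP position; "orientation": TCP orientation; "wrist_force": force on the tool from outside, world axes, zero at the start; "ft_torque": the same for the moment, N m; "grip_width": finger opening in m; "grip_force": force on a finger pad.
Only numpy, scipy, OpenCV 4.12 (cv2) and the standard library are available. Lean on these libraries where they do the work, as an engineer would, in place of code of your own. Each camera call takes 0.05 s, during which the arm holds its last target. There are 200 camera calls.

## Working session

There is one attempt and no reset: what is moved stays moved. The work goes in short steps, Python scripts to look and compute and a shell command to move; the robot and the scene stay as the last step left them, time stands still between calls to the robot, and variables do not carry over. Pictures are saved under pics/ and viewed, at most 14 in all, crops included, and the job is handed in when it is done.

```bash
mkdir -p pics; python3 - <<'E'
from bench import sensors,capture,camera_params
import cv2,numpy as np
s=sensors.read_state();print({k:np.round(v,3).tolist() for k,v in s.items()})
for n in("top","side"):
    p,d=capture(n);cv2.imwrite(f"pics/{n}0.png",p[:,:,::-1]);np.savez(f"{n}0.npz",p=p,d=d)
    c=camera_params(n);print(n,c)
print(camera_params("wrist"))
E
```

```text
{'time_s': 0.0, 'joints': [-1.296, 0.399, 0.045, 1.538, -0.019, 1.207, -0.051], 'dq': [-0.0, 0.001, -0.001, -0.002, -0.001, -0.001, 0.002], 'tau': [0.0, -47.512, 1.365, -25.422, 0.012, 0.009, -0.0], 'tcp_pos': [0.237, 0.605, 0.241], 'orientation': [-0.583, -3.087, 0.003], 'wrist_force': [0.811, -0.34, 0.375], 'ft_torque': [0.05, 0.023, -0.038], 'grip_force': 0.0, 'grip_width': 0.085}
top {'camera_matrix': array([[478.31317519,   0.        , 309.9081205 ],
       [  0.        , 478.31317519, 199.54318571],
       [  0.        ,   0.        ,   1.        ]]), 'rvec': array([ 2.21321193, -2.14537858,  0.12430619]), 'tvec': array([-0.04927872,  0.57584567,  1.31708903])}
side {'camera_matrix': array([[393.11816498,   0.        , 316.88468414],
       [  0.        , 393.11816498, 203.17230031],
       [  0.        ,   0.        ,   1.        ]]), 'rvec': array([ 1.88938627, -1.74231783,  0.6232936 ]), 'tvec': array([-0.07139876,  0.48189356,  0.73763832])}
{'camera_matrix': array([[307.38351349,   0.        , 321.9274756 ],
       [  0.        , 307.38351349, 202.00253535],
       [  0.        ,   0.        ,   1.        ]]), 'mount': array([[-8.51836314e-04, -9.53829842e-01, -3.00346312e-01,
         7.73353391e-02],
       [ 9.99999510e-01, -9.64188073e-04,  2.25857481e-04,
         8.01876578e-05],
       [-5.05019937e-04, -3.00345972e-01,  9.53830196e-01,
        -1.31452385e-01],
       [ 0.00000000e+00,  0.00000000e+00,  0.00000000e+00,
         1.00000000e+00]])}
```

View pics/top0.png

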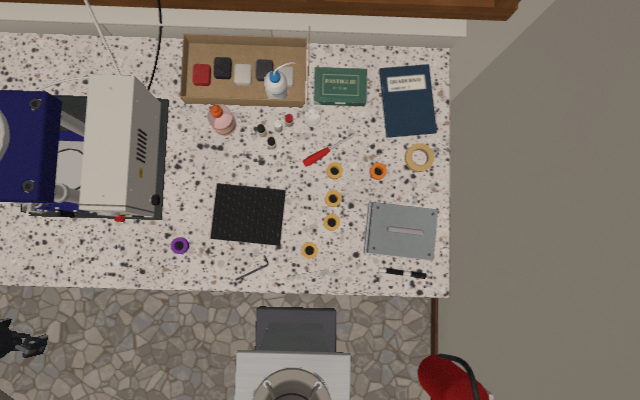

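View pics/side0.png

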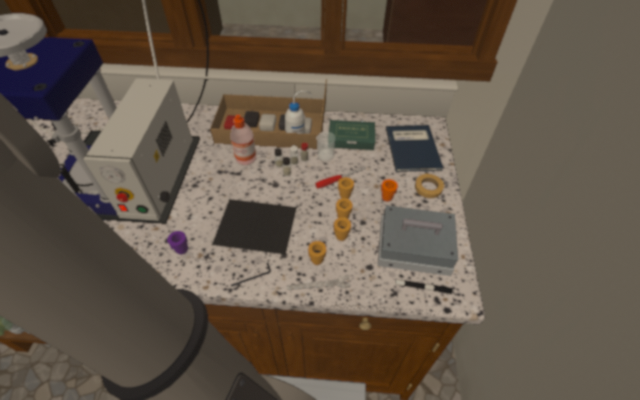

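The pictures show four bronze bushings, at top-view pixels (335,171), (333,198), (332,222) and (309,250). Things that could be mistaken for them are the orange one at (378,171), the purple one at (180,245) and the tape roll at (419,157). The cover is at (401,231), with its handle along the image x axis, and the mat is at (248,214). Next I'll measure these and check a close crop.

```bash
cat > h.py <<'E'
from bench import sensors,capture,camera_params,bot
import cv2,numpy as np
from scipy.spatial.transform import Rotation as Ro
def cam(n,s=None):
    c=camera_params(n);K=c["camera_matrix"]
    if n=="wrist":
        s=s or sensors.read_state();T=np.eye(4)
        T[:3,:3]=Ro.from_rotvec(s["orientation"]).as_matrix();T[:3,3]=s["tcp_pos"]
        T=T@c["mount"];return K,T[:3,:3],T[:3,3]
    R=cv2.Rodrigues(c["rvec"])[0];return K,R.T,-R.T@c["tvec"]
def onplane(C,uv,z):
    K,R,o=C;uv=np.atleast_2d(uv).astype(float)
    r=np.c_[uv,np.ones(len(uv))]@np.linalg.inv(K).T@R.T
    return o+r*((z-o[2])/r[:,2])[:,None]
def cloud(C,d):
    K,R,o=C;v,u=np.mgrid[:d.shape[0],:d.shape[1]]
    p=np.dstack([(u-K[0,2])/K[0,0]*d,(v-K[1,2])/K[1,1]*d,d])
    return p@R.T+o
def rect(pts):
    (c,(w,h),a)=cv2.minAreaRect((np.asarray(pts)[:,:2]*1000).astype(np.float32))
    a=(a+45)%90-45;return np.array(c)/1000,(w,h),a
def blobs(m,amin):
    n,l,st,ce=cv2.connectedComponentsWithStats(m.astype(np.uint8));
    return [(l==i) for i in range(1,n) if st[i,4]>=amin]
def state():
    s=sensors.read_state();M=Ro.from_rotvec(s["orientation"]).as_matrix()
    print("t",round(s["time_s"],2),"tcp",np.round(s["tcp_pos"],4),"toolx",np.round(M[:,0],3),"tooly",np.round(M[:,1],3),"F",np.round(s["wrist_force"],1),"w",round(s["grip_width"],4),"g",round(s["grip_force"],1),"q",np.round(s["joints"],2))
    return s
def go(x,y,z,yaw_y=None):
    "shift in tool units to world target; yaw_y = wanted angle (deg) of tool y from world +x"
    s=state();M=Ro.from_rotvec(s["orientation"]).as_matrix()
    print("tool shift/0.04:",np.round(M.T@(np.array([x,y,z])-s["tcp_pos"])/.04,3))
    if yaw_y is not None:
        a=np.deg2rad(yaw_y);ty=np.array([np.cos(a),np.sin(a),0]);tz=np.array([0,0,-1.]);W=np.c_[np.cross(ty,tz),ty,tz]
        print("turn/0.1 tool:",np.round(Ro.from_matrix(M.T@W).as_rotvec()/.1,3))
E
python3 - <<'E'
from h import *
z=np.load("top0.npz");p,d=z["p"],z["d"];C=cam("top");P=cloud(C,d)
print(bot.tip_reach,[a for a in dir(bot) if a[0]!='_'])
hsv=cv2.cvtColor(p,cv2.COLOR_RGB2HSV)
m=(hsv[...,0]>12)&(hsv[...,0]<25)&(hsv[...,1]>110)&(P[...,2]>.04)&(P[...,2]<.075)&(P[...,0]>.3)&(P[...,1]<.2)
for b in blobs(m,60):
    v,u=np.nonzero(b);print("bush",u.mean(),v.mean(),len(u),rect(onplane(C,np.c_[u,v],.058)),np.median(P[b][:,2]))
for n,m in(("mat",(p.max(2)<60)&(P[...,2]<.02)&(P[...,0]>.3)),("top",(abs(P[...,2]-.078)<.006)),("bar",(abs(P[...,2]-.112)<.008))):
    m=m&(P[...,1]<.35)&(P[...,0]<.7)&(P[...,0]>.3)&(P[...,1]>-.35)
    for b in blobs(m,100): print(n,rect(P[b]),np.median(P[b],0),b.sum())
cv2.imwrite("pics/crop.png",cv2.resize(p[140:290,220:450,::-1],None,fx=3,fy=3))
E
```

```text
0.011 ['MotionError', 'tip_reach']
bush 334.3082191780822 170.33561643835617 146 (array([ 0.65719867, -0.09649026]), (41.992671966552734, 41.63727951049805), 1.8825525045394897) 0.05788770967468293
bush 377.8476821192053 170.74834437086093 151 (array([ 0.66087946, -0.21667169]), (42.29125213623047, 45.2822151184082), 28.396207809448242) 0.05801134221893989
bush 332.82876712328766 198.14383561643837 146 (array([ 0.58050238, -0.0929612 ]), (44.3248291015625, 41.3759765625), 1.557281255722046) 0.0581538159698638
bush 331.2937062937063 221.74125874125875 143 (array([ 0.51433423, -0.09190703]), (43.88447570800781, 41.155067443847656), 1.5690574645996094) 0.058204760327532634
bush 309.1353383458647 249.82706766917292 133 (array([ 0.43620215, -0.03258326]), (43.323177337646484, 38.144805908203125), 1.7410122156143188) 0.0579328862058901
mat (array([0.53322406, 0.14395889]), (196.9004364013672, 159.55795288085938), -4.067436218261719) [0.53249372 0.14392372 0.003779  ] 3788
top (array([ 0.4968959 , -0.27414426]), (161.3037872314453, 138.13551330566406), -4.593605041503906) [ 0.4926987  -0.26963296  0.07830259] 2696
bar (array([ 0.49603055, -0.28265982]), (93.1384506225586, 14.124763488769531), -5.021156311035156) [ 0.49578456 -0.28236495  0.1115736 ] 190
```

View pics/crop.png

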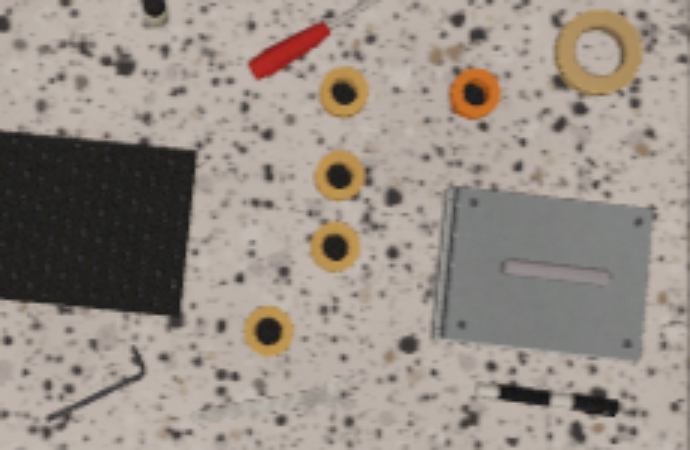

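The crop confirms the choice: four bronze rings, at crop pixels (344,92), (339,176), (335,246) and (268,330). The orange one at (475,93) is excluded. Measured heights of 58, 78 and 112 mm match the description. I'll start moving towards the cover.

```bash
python3 -m creep '[[-0.66,-0.56,0,0,0,0,1],[-0.66,-0.56,0,0,0,0,1],[-0.66,-0.56,0,0,0,0,1],[-0.66,-0.56,0,0,0,0,1],[-0.66,-0.56,0,0,0,0,1]]' 60
python3 -m creep '[[-0.66,-0.56,0,0,0,0,1],[-0.66,-0.56,0,0,0,0,1],[-0.66,-0.56,0,0,0,0,1],[-0.66,-0.56,0,0,0,0,1],[-0.66,-0.56,0,0,0,0,1]]' 
python3 -c "
from h import *
go(.496,-.2825,.20,-5)"
```

```text
time_s: 0.72
tcp_pos: [0.3196, 0.4513, 0.2419]
orientation: [-0.584, -3.087, 0.001]
wrist_force: [1.5, 0.2, 0.2]
grip_width: 0.0857
grip_force: 0.0
time_s: 1.35
tcp_pos: [0.4015, 0.299, 0.242]
orientation: [-0.584, -3.087, 0.001]
wrist_force: [0.7, 0.4, 0.3]
grip_width: 0.0855
grip_force: 0.0
t 1.35 tcp [0.4015 0.299  0.242 ] toolx [-0.931  0.365  0.   ] tooly [ 0.365  0.931 -0.   ] F [0.7 0.4 0.3] w 0.0855 g 0.0 q [-0.92  0.13  0.22  1.89 -0.03  1.12  0.5 ]
tool shift/0.04: [ -7.506 -12.67    1.053]
turn/0.1 tool: [-6.0000e-03  0.0000e+00  1.2843e+01]
```

```bash
for i in 1; do python3 -m creep '[[-0.5,-0.845,0.05,0,0,0,1],[-0.5,-0.845,0.05,0,0,0,1],[-0.5,-0.845,0.05,0,0,0,1],[-0.5,-0.845,0.05,0,0,0,1],[-0.5,-0.845,0.05,0,0,0,1]]' 
python3 -m creep '[[-0.5,-0.845,0.05,0,0,0,1],[-0.5,-0.845,0.05,0,0,0,1],[-0.5,-0.845,0.05,0,0,0,1],[-0.5,-0.845,0.05,0,0,0,1],[-0.5,-0.845,0.05,0,0,0,1]]' 
python3 -m creep '[[-0.5,-0.845,0.05,0,0,0,1],[-0.5,-0.845,0.05,0,0,0,1],[-0.5,-0.845,0.05,0,0,0,1],[-0.5,-0.845,0.05,0,0,0,1],[-0.5,-0.845,0.05,0,0,0,1]]' 
python3 -m creep '[[0,0,0,0,0,0.9,1],[0,0,0,0,0,0.9,1],[0,0,0,0,0,0.9,1],[0,0,0,0,0,0.9,1],[0,0,0,0,0,0.9,1]]' 
python3 -m creep '[[0,0,0,0,0,0.9,1],[0,0,0,0,0,0.9,1],[0,0,0,0,0,0.9,1],[0,0,0,0,0,0.9,1],[0,0,0,0,0,0.9,1]]' 
python3 -m creep '[[0,0,0,0,0,0.9,1],[0,0,0,0,0,0.9,1],[0,0,0,0,0,0.9,1],[0,0,0,0,0,0.9,1],[0,0,0,0,0,0.25,1]]' ; done | grep -A1 time
python3 - <<'E'
from h import *
go(.496,-.2825,.11,-5)
s=sensors.read_state();p,d=capture("wrist");C=cam("wrist",s);P=cloud(C,d);cv2.imwrite("pics/w1.png",p[:,:,::-1])
for n,a,b in(("bar",.104,.120),("top",.07,.086)):
    for q in blobs((P[...,2]>a)&(P[...,2]<b)&(d>0)&(d>.1)&(np.hypot(P[...,0]-.496,P[...,1]+.28)<.15),300):print(n,rect(P[q]),np.median(P[q],0))
E
```

```text
time_s: 1.98
tcp_pos: [0.4325, 0.105, 0.232]
--
time_s: 2.6
tcp_pos: [0.4639, -0.0886, 0.222]
--
time_s: 3.22
tcp_pos: [0.4955, -0.2822, 0.2118]
--
time_s: 3.85
tcp_pos: [0.4952, -0.281, 0.2118]
--
time_s: 4.47
tcp_pos: [0.4953, -0.281, 0.2118]
--
time_s: 5.1
tcp_pos: [0.4953, -0.281, 0.2118]
t 5.1 tcp [ 0.4953 -0.281   0.2118] toolx [0.088 0.996 0.   ] tooly [ 0.996 -0.088 -0.001] F [-1.2 -1.   0.1] w 0.0858 g 0.0 q [-0.3   0.43  0.98  1.79 -0.4   1.13  0.72]
tool shift/0.04: [-0.037  0.022  2.546]
turn/0.1 tool: [-0.008 -0.002 -0.008]
bar (array([ 0.49488443, -0.285328  ]), (93.09674835205078, 13.758121490478516), -4.588569641113281) [ 0.49532882 -0.28075138  0.11138717]
top (array([ 0.49480505, -0.2860293 ]), (177.6187286376953, 138.49693298339844), -5.021026611328125) [ 0.49717808 -0.27051604  0.0779153 ]
```

View pics/w1.png

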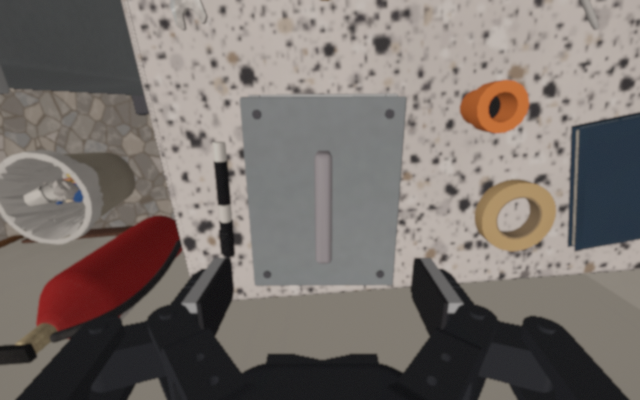

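The wrist view shows the cover centred, with the bar at (323,207) and the marker at (223,200), clear of the fingers. I'll descend and grip.

```bash
(python3 -m creep '[[-0.09,0,0.57,0,0,0,1],[0,0,0.57,0,0,0,1],[0,0,0.57,0,0,0,1],[0,0,0.57,0,0,0,1],[0,0,0.55,0,0,0,1]]' 80
python3 -m creep '[[0,0,0,0,0,0,-1],[0,0,0,0,0,0,-1],[0,0,0,0,0,0,-1],[0,0,0,0,0,0,-1],[0,0,0,0,0,0,-1]]')
python3 -c "
from h import *
state()"
```

```text
time_s: 5.78
tcp_pos: [0.4952, -0.2847, 0.0982]
orientation: [-2.315, -2.123, -0.0]
wrist_force: [-0.0, -0.2, -0.2]
grip_width: 0.0852
grip_force: 0.0
time_s: 6.4
tcp_pos: [0.4959, -0.2852, 0.1001]
orientation: [2.316, 2.121, 0.002]
wrist_force: [-0.3, 1.2, 6.0]
grip_width: 0.0126
grip_force: 79.6
t 6.4 tcp [ 0.4959 -0.2852  0.1001] toolx [ 0.088  0.996 -0.   ] tooly [ 0.996 -0.088  0.002] F [-0.3  1.2  6. ] w 0.0126 g 79.6 q [-0.2   0.57  0.86  1.89 -0.53  0.93  0.83]
```

```bash
(python3 -m creep '[[0,0,-0.2,0,0,0,-1],[0,0,-0.5,0,0,0,-1],[0,0,-0.6,0,0,0,-1],[0,0,-0.6,0,0,0,-1],[0,0,-0.6,0,0,0,-1]]'
python3 -m creep '[[0.3,0,0,0,0,0,-1],[0.7,0,0,0,0,0,-1],[0.8,0,0,0,0,0,-1],[0.8,0,0,0,0,0,-1],[0.8,0,0,0,0,0,-1]]'
python3 -m creep '[[0.8,0,0,0,0,0,-1],[0.8,0,0,0,0,0,-1],[0.8,0,0,0,0,0,-1],[0.8,0,0,0,0,0,-1],[0.8,0,0,0,0,0,-1]]'
python3 -m creep '[[0.8,0,0,0,0,0,-1],[0.8,0,0,0,0,0,-1],[0.8,0,0,0,0,0,-1],[0.6,0,0,0,0,0,-1],[0.36,0,0,0,0,0,-1]]')
python3 -c "
from h import *
go(.533,.145,.074,-4)"
```

```text
time_s: 7.02
tcp_pos: [0.4946, -0.2849, 0.2005]
orientation: [-2.317, -2.121, 0.0]
wrist_force: [0.8, -0.0, -4.5]
grip_width: 0.0122
grip_force: 78.5
time_s: 7.65
tcp_pos: [0.5061, -0.147, 0.198]
orientation: [-2.314, -2.121, 0.001]
wrist_force: [0.6, 0.3, -5.0]
grip_width: 0.0123
grip_force: 78.5
time_s: 8.28
tcp_pos: [0.5198, 0.012, 0.1981]
orientation: [-2.315, -2.121, 0.002]
wrist_force: [0.6, -0.1, -5.0]
grip_width: 0.0124
grip_force: 78.5
time_s: 8.9
tcp_pos: [0.5323, 0.1455, 0.1985]
orientation: [-2.315, -2.123, 0.002]
wrist_force: [0.4, 0.1, -4.7]
grip_width: 0.0122
grip_force: 78.5
t 8.9 tcp [0.5323 0.1455 0.1985] toolx [ 0.086  0.996 -0.   ] tooly [ 0.996 -0.086 -0.001] F [ 0.4  0.1 -4.7] w 0.0122 g 78.5 q [-1.1   0.41  0.97  1.84 -0.38  1.09 -0.08]
tool shift/0.04: [-0.011  0.022  3.112]
turn/0.1 tool: [-0.012  0.004 -0.164]
```

```bash
(python3 -m creep '[[0,0,0.8,0,0,-0.15,-1],[0,0,0.9,0,0,0,-1],[0,0,0.8,0,0,0,-1],[0,0,0.5,0,0,0,-1],[0,0,0.2,0,0,0,-1]]'
python3 -m creep '[[0,0,0.03,0,0,0,-1],[0,0,0.02,0,0,0,-1],[0,0,0,0,0,0,0],[0,0,0,0,0,0,1],[0,0,0,0,0,0,1]]'
python3 -m creep '[[0,0,0,0,0,0,1],[0,0,0,0,0,0,1],[0,0,-0.4,0,0,0,1],[0,0,-0.8,0,0,0,1],[0,0,-0.8,0,0,0,1]]'
python3 -m creep '[[0,0,-0.8,0,0,0,1],[0,0,-0.8,0,0,0,1],[0,0,-0.4,0,0,0,1],[0,0,0,0,0,0,1],[0,0,0,0,0,0,1]]')
python3 - <<'E'
from h import *
state()
p,d=capture("top");np.savez("top1.npz",p=p,d=d);cv2.imwrite("pics/top1.png",cv2.resize(p[140:290,160:450,::-1],None,fx=2.6,fy=2.6))
E
```

```text
time_s: 9.52
tcp_pos: [0.5326, 0.1434, 0.0702]
orientation: [-2.302, -2.138, 0.002]
wrist_force: [-0.0, 0.8, -4.2]
grip_width: 0.0127
grip_force: 78.5
time_s: 10.15
tcp_pos: [0.5336, 0.144, 0.0698]
orientation: [2.301, 2.139, 0.002]
wrist_force: [-0.3, 0.3, 0.6]
grip_width: 0.0661
grip_force: 0.0
time_s: 10.78
tcp_pos: [0.5332, 0.1436, 0.1509]
orientation: [2.301, 2.138, 0.001]
wrist_force: [0.1, 0.8, -0.3]
grip_width: 0.0855
grip_force: 0.0
time_s: 11.4
tcp_pos: [0.5322, 0.1439, 0.2281]
orientation: [-2.3, -2.139, 0.003]
wrist_force: [0.7, 0.2, 0.4]
grip_width: 0.0855
grip_force: 0.0
t 11.4 tcp [0.5322 0.1439 0.2281] toolx [ 0.073  0.997 -0.001] tooly [ 0.997 -0.073 -0.002] F [0.7 0.2 0.4] w 0.0855 g 0.0 q [-1.12  0.37  0.99  1.81 -0.34  1.15 -0.09]
```

View pics/top1.png

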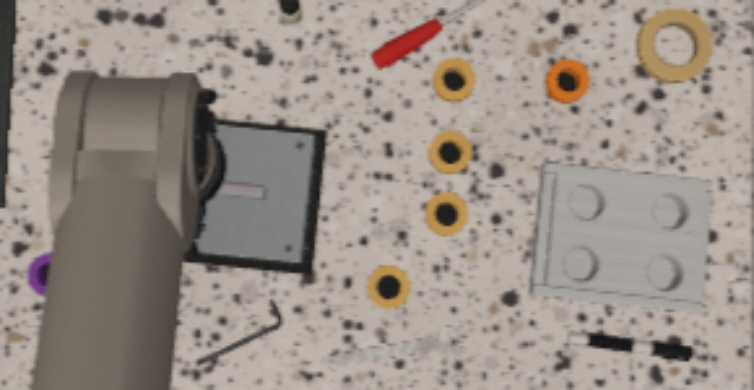

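The cover sits level on the mat at crop pixel (260,195), and the block with its four bores is exposed at (620,235). Next I'll turn the tool and look at the block from above.

```bash
(python3 -m creep '[[0,0,-0.3,0,0,-0.9,1],[0,0,-0.3,0,0,-0.9,1],[0,0,-0.3,0,0,-0.9,1],[0,0,-0.3,0,0,-0.9,1],[0,0,-0.3,0,0,-0.9,1]]'
python3 -m creep '[[0,0,0,0,0,-0.9,1],[0,0,0,0,0,-0.9,1],[0,0,0,0,0,-0.9,1],[0,0,0,0,0,-0.9,1],[0,0,0,0,0,-0.9,1]]'
python3 -m creep '[[0,0,0,0,0,-0.9,1],[0,0,0,0,0,-0.9,1],[0,0,0,0,0,-0.9,1],[0,0,0,0,0,-0.9,1],[0,0,0,0,0,-0.9,1]]'
python3 -m creep '[[0,0,0,0,0,-0.9,1],[0,0,0,0,0,-0.9,1],[0,0,0,0,0,-0.3,1],[0,-0.5,0,0,0,0,1],[0,-0.8,0,0,0,0,1]]'
python3 -m creep '[[0,-0.8,0,0,0,0,1],[0,-0.8,0,0,0,0,1],[0,-0.8,0,0,0,0,1],[0,-0.8,0,0,0,0,1],[0,-0.8,0,0,0,0,1]]'
python3 -m creep '[[0,-0.8,0,0,0,0,1],[0,-0.8,0,0,0,0,1],[0,-0.8,0,0,0,0,1],[0,-0.8,0,0,0,0,1],[0,-0.8,0,0,0,0,1]]'
python3 -m creep '[[0,-0.8,0,0,0,0,1],[0,-0.7,0,0,0,0,1],[0,0,0,0,0,0,1],[0,0,0,0,0,0,1],[0,0,0,0,0,0,1]]') | grep -A1 time
python3 - <<'E'
from h import *
s=state()
p,d=capture("wrist");C=cam("wrist",s);np.savez("w2.npz",p=p,d=d,R=C[1],o=C[2]);cv2.imwrite("pics/w2.png",p[:,:,::-1])
P=cloud(C,d);near=np.hypot(P[...,0]-.495,P[...,1]+.285)<.16
for n,C2,Q in(("wrist",C,P),("top",cam("top"),cloud(cam("top"),np.load("top1.npz")["d"]))):
    near=(np.hypot(Q[...,0]-.495,Q[...,1]+.285)<.16)
    m=near&(abs(Q[...,2]-.048)<.005)
    for q in blobs(m,300):
        print(n,"topface",rect(Q[q]),np.median(Q[q][:,2]))
    hol=near&(Q[...,2]<.03)&(np.abs(Q[...,0]-.495)<.06)&(np.abs(Q[...,1]+.285)<.08)
    for q in blobs(hol,60):
        v,u=np.nonzero(q);print(n,"hole",np.median(Q[q],0),len(u),u.mean(),v.mean())
E
```

```text
time_s: 12.08
tcp_pos: [0.5323, 0.1437, 0.2882]
--
time_s: 12.7
tcp_pos: [0.5324, 0.1437, 0.2877]
--
time_s: 13.32
tcp_pos: [0.5323, 0.1437, 0.2877]
--
time_s: 13.95
tcp_pos: [0.5283, 0.091, 0.2886]
--
time_s: 14.58
tcp_pos: [0.5143, -0.0701, 0.2889]
--
time_s: 15.2
tcp_pos: [0.5005, -0.2292, 0.289]
--
time_s: 15.82
tcp_pos: [0.4971, -0.2855, 0.2889]
t 15.82 tcp [ 0.4971 -0.2855  0.2889] toolx [-0.997  0.082  0.   ] tooly [0.082 0.997 0.001] F [-1.1 -0.3  0.2] w 0.0854 g 0.0 q [-0.26  0.33  0.9   1.68 -0.27  1.27  2.19]
wrist topface (array([ 0.49649371, -0.28585068]), (160.48800659179688, 120.45214080810547), -4.75775146484375) 0.04794255869975608
wrist hole [ 0.46211847 -0.33111537  0.00819398] 654 284.79816513761466 141.8119266055046
wrist hole [ 0.46988613 -0.23523341  0.00825274] 652 357.61503067484665 141.59202453987731
wrist hole [ 0.53257672 -0.33720543  0.00834899] 511 286.5577299412916 193.49706457925635
wrist hole [ 0.54030404 -0.24071071  0.00832441] 507 356.0315581854043 193.27613412228797
top topface (array([ 0.49533289, -0.2827746 ]), (161.7532501220703, 122.81737518310547), -4.232368469238281) 0.04821206994633753
top hole [ 0.53539988 -0.24457244  0.00869498] 123 384.3333333333333 217.3170731707317
top hole [ 0.52728064 -0.33743671  0.00959004] 116 416.38793103448273 221.0
top hole [ 0.46752438 -0.23995414  0.00866356] 126 382.1825396825397 240.9126984126984
top hole [ 0.46130083 -0.33136545  0.00980443] 119 414.29411764705884 244.4033613445378
```

View pics/w2.png

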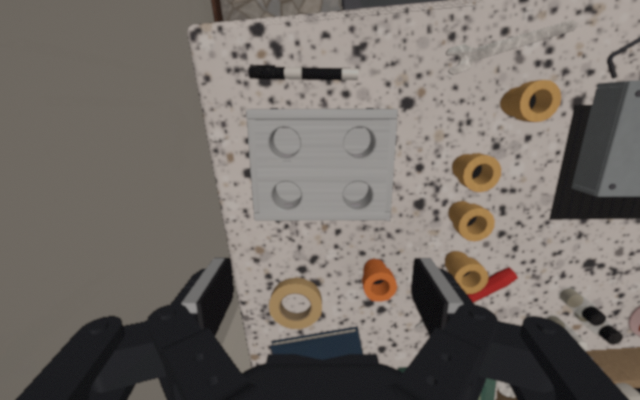

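The wrist view shows the block at (322,165), with bores at (285,142), (358,142), (287,194) and (356,194). The bronze bushings are at (540,100), (480,172), (473,222) and (467,270). I'll refine the bore mouths and bushing heads from this frame.

```bash
cat >> h.py <<'E'
def heads(p,C,P,z=.058):
    hsv=cv2.cvtColor(p,cv2.COLOR_RGB2HSV)
    m=(hsv[...,0]>12)&(hsv[...,0]<25)&(hsv[...,1]>110)&(abs(P[...,2]-z)<.006)&(P[...,0]>.3)&(P[...,1]<.2)&(P[...,1]>-.45)
    for q in blobs(m,60):
        w=onplane(C,np.argwhere(q)[:,::-1],z)[:,:2]
        (c,r)=cv2.minEnclosingCircle((w*1000).astype(np.float32));print("head",np.round(c,1),"dia",round(2*r,1),"hue",np.median(hsv[...,0][q]))
def bores(C,P,ctr):
    m=(P[...,2]<.0455)&(P[...,2]>-.01)&(np.abs(P[...,0]-ctr[0])<.062)&(np.abs(P[...,1]-ctr[1])<.082)
    out=[]
    for q in blobs(m,200):
        k=cv2.findContours(q.astype(np.uint8),cv2.RETR_EXTERNAL,cv2.CHAIN_APPROX_NONE)[0][0][:,0,:]
        (c,(w,h),a)=cv2.fitEllipse((onplane(C,k,.048)[:,:2]*1000).astype(np.float32))
        if 30<w<44 and h<46: out.append(c)
        print("bore",np.round(c,1),round(w,1),round(h,1))
    if len(out)==4:print("mean",np.mean(out,0))
E
python3 - <<'E'
from h import *
z=np.load("w2.npz");C=(camera_params("wrist")["camera_matrix"],z["R"],z["o"]);P=cloud(C,z["d"])
heads(z["p"],C,P);bores(C,P,(.4962,-.2859))
z=np.load("top1.npz");C=cam("top");P=cloud(C,z["d"]);bores(C,P,(.4962,-.2839))
E
```

```text
head [436.8 -37.1] dia 48.8 hue 17.0
head [514.  -95.7] dia 47.0 hue 17.0
head [578.4 -97.7] dia 48.3 hue 17.0
head [656.9 -99.7] dia 48.6 hue 17.0
bore [ 438.6 -191.7] 6.3 184.4
bore [ 459.6 -327.6] 36.0 36.1
bore [ 466.9 -238.4] 35.8 36.1
bore [ 525. -333.] 35.5 36.0
bore [ 532.3 -243.8] 35.5 36.0
mean [ 495.9329071  -285.69408035]
bore [ 456.5 -248.6] 46.6 102.7
```

```bash
(python3 -m creep '[[0,0.96,0.44,0,0,0,1],[0,0.96,0.44,0,0,0,1],[0,0.96,0.44,0,0,0,1],[0,0.96,0.44,0,0,0,1],[0,0.96,0.44,0,0,0,1]]'
python3 -m creep '[[0,0,0,0,0,0,1],[0,0,0,0,0,0,1],[0,0,0,0,0,0,1],[0,0,0,0,0,0,1],[0,0,0,0,0,0,1]]')|grep -A1 time
python3 - <<'E'
from h import *
s=sensors.read_state();p,d=capture("wrist");C=cam("wrist",s);heads(p,C,cloud(C,d))
go(.514,-.0945,.058,85.24)
E
```

```text
time_s: 16.5
tcp_pos: [0.513, -0.0931, 0.2007]
--
time_s: 17.12
tcp_pos: [0.513, -0.0959, 0.2013]
head [436.1 -35. ] dia 45.7 hue 18.0
head [513.2 -92.9] dia 45.3 hue 17.0
head [578.4 -95.4] dia 46.0 hue 17.0
head [656.1 -97.6] dia 48.3 hue 17.0
t 17.18 tcp [ 0.5129 -0.0958  0.2012] toolx [-0.996  0.084 -0.   ] tooly [0.084 0.996 0.   ] F [ 0.5 -0.7 -0.3] w 0.0852 g 0.0 q [-0.6   0.29  0.84  1.91 -0.25  1.05  1.83]
tool shift/0.04: [-0.022  0.033  3.581]
turn/0.1 tool: [ 0.001  0.003 -0.015]
```

```bash
(python3 -m creep '[[0,0.055,0.9,0,0,-0.015,1],[0,0,0.9,0,0,0,1],[0,0,0.9,0,0,0,1],[0,0,0.8,0,0,0,1],[0,0,0.28,0,0,0,1]]' 90
python3 -m creep '[[0,0,0,0,0,0,-1],[0,0,0,0,0,0,-1],[0,0,0,0,0,0,-1],[0,0,0,0,0,0,-1],[0,0,0,0,0,0,-1]]'
python3 -m creep '[[0,0,-0.3,0,0,0,-1],[0,0,-0.6,0,0,0,-1],[0,0,-0.6,0,0,0,-1],[0,0,-0.5,0,0,0,-1],[0,0,0,0,0,0,-1]]')
python3 - <<'E'
from h import *
s=sensors.read_state();p,d=capture("wrist");C=cam("wrist",s);heads(p,C,cloud(C,d),.058+s["tcp_pos"][2]-.05)
cv2.imwrite("pics/w3.png",p[:,:,::-1])
go(.5250,-.3330,.125,85.24)
E
```

```text
time_s: 17.8
tcp_pos: [0.5119, -0.093, 0.0483]
orientation: [-0.129, -3.136, 0.0]
wrist_force: [0.4, -0.4, 0.7]
grip_width: 0.0856
grip_force: 0.0
time_s: 18.42
tcp_pos: [0.5147, -0.0935, 0.0518]
orientation: [0.129, 3.135, 0.001]
wrist_force: [-0.4, 0.9, 4.6]
grip_width: 0.0429
grip_force: 90.5
time_s: 19.05
tcp_pos: [0.5143, -0.0932, 0.1317]
orientation: [0.129, 3.135, 0.001]
wrist_force: [-0.4, -0.1, -3.4]
grip_width: 0.0427
grip_force: 91.8
head [512.2 -92.6] dia 46.4 hue 17.0
t 19.1 tcp [ 0.5134 -0.0929  0.1305] toolx [-0.997  0.082 -0.002] tooly [0.082 0.997 0.001] F [-0.4  0.8 -4.3] w 0.0428 g 91.8 q [-0.54  0.39  0.79  1.98 -0.35  0.91  1.92]
tool shift/0.04: [-0.781 -5.959  0.135]
turn/0.1 tool: [0.008 0.015 0.012]
```

View pics/w3.png

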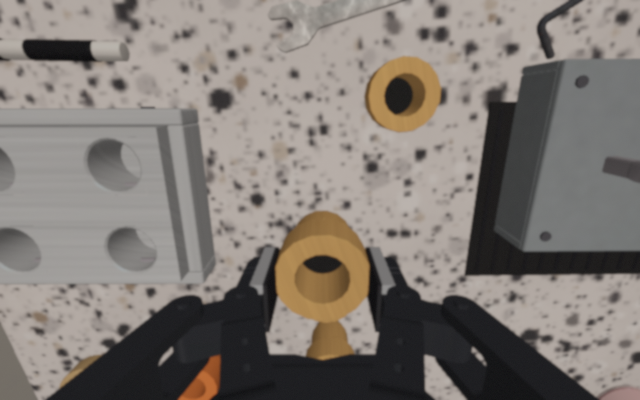

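The bushing is held squarely, with its head at (322,275) between the pads. I'll carry it to the bore at (0.525,-0.333).

```bash
(python3 -m creep '[[-0.1,-0.4,0,0,0,0,-1],[-0.1,-0.7,0,0,0,0,-1],[-0.1,-0.8,0,0,0,0,-1],[-0.1,-0.8,0,0,0,0,-1],[-0.1,-0.8,0,0,0,0,-1]]'
python3 -m creep '[[-0.1,-0.8,0,0,0,0,-1],[-0.1,-0.8,0,0,0,0,-1],[-0.11,-0.6,0,0,0,0,-1],[0,-0.26,0,0,0,0,-1],[0,0,0,0,0,0,-1]]')|grep -A1 time
python3 - <<'E'
from h import *
s=sensors.read_state();p,d=capture("wrist");C=cam("wrist",s);P=cloud(C,d)
heads(p,C,P,.058+s["tcp_pos"][2]-.05);bores(C,P,(.4959,-.2857))
go(.5260,-.3330,.125,85.24)
E
```

```text
time_s: 19.73
tcp_pos: [0.5206, -0.2365, 0.1288]
--
time_s: 20.35
tcp_pos: [0.5247, -0.3342, 0.1291]
head [ 522.7 -333.7] dia 46.4 hue 17.0
bore [ 440.  -176.7] 6.3 205.7
bore [ 436.2 -363. ] 3.2 75.2
bore [ 459.5 -327.7] 36.2 36.4
bore [ 466.8 -238.9] 36.1 36.3
bore [ 531.9 -244.4] 35.4 36.2
bore [ 519.3 -332.2] 25.2 36.0
t 20.4 tcp [ 0.5253 -0.3329  0.1291] toolx [-0.997  0.083  0.001] tooly [0.083 0.997 0.001] F [ 0.2  0.  -2.3] w 0.0427 g 92.1 q [-0.04  0.57  0.75  1.74 -0.44  1.01  2.36]
tool shift/0.04: [-0.019 -0.     0.104]
turn/0.1 tool: [ 0.013 -0.013  0.004]
```

```bash
(python3 -m creep '[[-0.05,0.01,0.3,0,0,0,-1],[0,0,0.3,0,0,0,-1],[0,0,0.2,0,0,0,-1],[0,0,0.1,0,0,0,-1],[0,0,0.1,0,0,0,-1]]'
python3 -m creep '[[0,0,0.1,0,0,0,-1],[0,0,0.1,0,0,0,-1],[0,0,0.08,0,0,0,-1],[0,0,0.06,0,0,0,-1],[0,0,0,0,0,0,-1]]')
```

```text
time_s: 21.02
tcp_pos: [0.5269, -0.3333, 0.0898]
orientation: [-0.129, -3.137, -0.001]
wrist_force: [-5.5, 1.8, 10.6]
grip_width: 0.0427
grip_force: 92.7
time_s: 21.65
tcp_pos: [0.5265, -0.3332, 0.0755]
orientation: [-0.13, -3.136, -0.001]
wrist_force: [-4.9, -0.3, -2.7]
grip_width: 0.0432
grip_force: 92.2
```

```bash
(python3 -m creep '[[0.025,0,0,0,0,0,-1],[0,0,0.08,0,0,0,-1],[0,0,0.08,0,0,0,-1],[0,0,0.08,0,0,0,-1],[0,0,0,0,0,0,-1]]'
python3 -m creep '[[0,0,0.06,0,0,0,-1],[0,0,0.06,0,0,0,-1],[0,0,0.04,0,0,0,-1],[0,0,0.0,0,0,0,-1],[0,0,0,0,0,0,-1]]')
```

```text
time_s: 22.28
tcp_pos: [0.5262, -0.3333, 0.067]
orientation: [-0.13, -3.138, -0.0]
wrist_force: [-6.4, 0.3, 0.9]
grip_width: 0.0427
grip_force: 92.5
time_s: 22.9
tcp_pos: [0.5259, -0.3334, 0.0638]
orientation: [-0.13, -3.138, -0.004]
wrist_force: [-12.1, 6.9, 22.4]
grip_width: 0.043
grip_force: 94.8
```

```bash
(python3 -m creep '[[0,0,0,0,0,0,1],[0,0,0,0,0,0,1],[0,0,0,0,0,0,1],[0,0,-0.3,0,0,0,1],[0,0,-0.8,0,0,0,1]]'
python3 -m creep '[[0,0,-0.8,0,0,0,1],[0,0,-0.8,0,0,0,1],[0,0,-0.8,0,0,0,1],[0,0,-0.3,0,0,0,1],[0,0,0,0,0,0,1]]')
python3 - <<'E'
from h import *
s=sensors.read_state();p,d=capture("wrist");C=cam("wrist",s);P=cloud(C,d);cv2.imwrite("pics/w4.png",p[:,:,::-1])
heads(p,C,P,.070);bores(C,P,(.4959,-.2857))
hsv=cv2.cvtColor(p,cv2.COLOR_RGB2HSV);m=(hsv[...,0]>12)&(hsv[...,0]<25)&(hsv[...,1]>110)&(P[...,2]>.062)&(P[...,2]<.09)&(P[...,1]<-.28)
q=P[m];print("plane top z",np.percentile(q[:,2],[10,50,90]));
A=np.c_[q[:,:2],np.ones(len(q))];print("tilt",np.linalg.lstsq(A,q[:,2],rcond=None)[0][:2])
blk=P[(abs(P[...,2]-.048)<.003)];print("block z",np.median(blk[:,2]))
go(.5784,-.0954,.2,85.24)
E
```

```text
time_s: 23.52
tcp_pos: [0.5263, -0.3323, 0.1039]
orientation: [-0.129, -3.137, -0.002]
wrist_force: [-0.2, 0.3, 0.7]
grip_width: 0.0854
grip_force: 0.0
time_s: 24.15
tcp_pos: [0.5272, -0.3333, 0.2128]
orientation: [0.129, 3.137, -0.001]
wrist_force: [0.1, 0.7, -0.8]
grip_width: 0.0856
grip_force: 0.0
head [ 524.4 -333.2] dia 45.0 hue 17.0
bore [ 439.5 -186.2] 6.2 188.2
bore [ 459.7 -327.8] 36.2 36.3
bore [ 466.9 -238.8] 35.9 36.3
bore [ 532.3 -244.1] 35.7 36.1
bore [ 527.8 -333.6] 18.7 23.8
plane top z [0.06850048 0.0700751  0.07098732]
tilt [-0.00290491  0.00245452]
block z 0.047980242069338486
t 24.2 tcp [ 0.5267 -0.3327  0.2117] toolx [-0.997  0.082  0.   ] tooly [0.082 0.997 0.001] F [-0.5 -0.6 -0.2] w 0.085 g 0.0 q [-0.08  0.49  0.8   1.66 -0.37  1.16  2.3 ]
tool shift/0.04: [-0.802  6.018  0.296]
turn/0.1 tool: [ 0.006 -0.005  0.01 ]
```

View pics/w4.png

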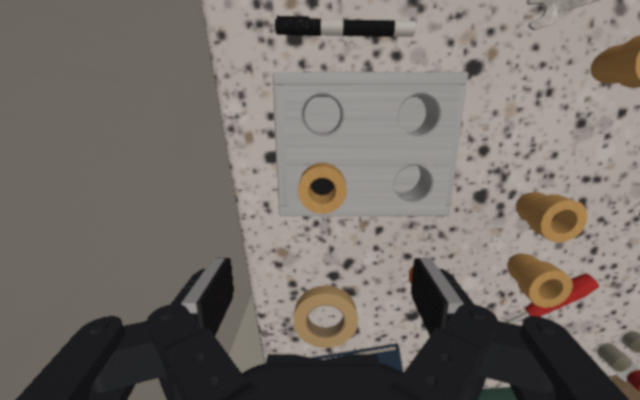

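Bushing 1 is home, with its head top at 70 mm and level, seen at (322,188). Now I'll fetch the second one.

```bash
(python3 -m creep '[[-0.1,0.6,0,0,0,0,1],[-0.1,0.8,0,0,0,0,1],[-0.1,0.8,0,0,0,0,1],[-0.1,0.8,0,0,0,0,1],[-0.1,0.8,0,0,0,0,1]]'
python3 -m creep '[[-0.1,0.8,0,0,0,0,1],[-0.1,0.8,0,0,0,0,1],[-0.1,0.62,0,0,0,0,1],[0,0,0,0,0,0,1],[0,0,0,0,0,0,1]]')|grep -A1 time
python3 - <<'E'
from h import *
s=sensors.read_state();p,d=capture("wrist");C=cam("wrist",s);P=cloud(C,d)
heads(p,C,P);go(.5784,-.0954,.051,85.24)
E
```

```text
time_s: 24.82
tcp_pos: [0.5585, -0.1816, 0.2105]
--
time_s: 25.45
tcp_pos: [0.5776, -0.0971, 0.2116]
head [437.  -35.1] dia 45.8 hue 18.0
head [ 524.  -325.5] dia 42.2 hue 17.0
head [ 526.5 -340.1] dia 25.2 hue 17.0
head [579.3 -94.6] dia 45.7 hue 17.0
head [656.  -97.9] dia 46.8 hue 17.0
t 25.5 tcp [ 0.5777 -0.0976  0.2118] toolx [-0.996  0.084  0.001] tooly [ 0.084  0.996 -0.001] F [ 0.1  0.4 -0.2] w 0.0853 g 0.0 q [-0.52  0.41  0.8   1.75 -0.32  1.12  1.87]
tool shift/0.04: [-0.018  0.06   4.021]
turn/0.1 tool: [-0.01  -0.01  -0.015]
```

```bash
(python3 -m creep '[[-0.03,0.07,0.9,0,0,0,1],[0,0,0.9,0,0,0,1],[0,0,0.9,0,0,0,1],[0,0,0.9,0,0,0,1],[0,0,0.43,0,0,0,1]]' 90
python3 -m creep '[[0,0,0,0,0,0,-1],[0,0,0,0,0,0,-1],[0,0,0,0,0,0,-1],[0,0,0,0,0,0,-1],[0,0,0,0,0,0,-1]]'
python3 -m creep '[[0,0,-0.3,0,0,0,-1],[0,0,-0.6,0,0,0,-1],[0,0,-0.6,0,0,0,-1],[0,0,-0.5,0,0,0,-1],[0,0,0,0,0,0,-1]]'
python3 -m creep '[[0.15,-0.5,0,0,0,0,-1],[0.15,-0.7,0,0,0,0,-1],[0.15,-0.7,0,0,0,0,-1],[0.15,-0.7,0,0,0,0,-1],[0.15,-0.7,0,0,0,0,-1]]'
python3 -m creep '[[0.1,-0.4,0,0,0,0,-1],[0,-0.12,0,0,0,0,-1],[0,0,0,0,0,0,-1],[0,0,0,0,0,0,-1],[0,0,0,0,0,0,-1]]')
python3 - <<'E'
from h import *
s=sensors.read_state();p,d=capture("wrist");C=cam("wrist",s);P=cloud(C,d)
heads(p,C,P,.058+s["tcp_pos"][2]-.0515);bores(C,P,(.4959,-.2857))
go(.5323,-.2442,.125,85.24)
E
```

```text
time_s: 26.12
tcp_pos: [0.5784, -0.0944, 0.0493]
orientation: [-0.133, -3.136, 0.001]
wrist_force: [0.6, 0.3, -0.2]
grip_width: 0.0856
grip_force: 0.0
time_s: 26.75
tcp_pos: [0.5817, -0.0938, 0.0533]
orientation: [0.129, 3.135, -0.001]
wrist_force: [0.4, -0.9, 6.3]
grip_width: 0.043
grip_force: 91.1
time_s: 27.38
tcp_pos: [0.5811, -0.0931, 0.1329]
orientation: [0.129, 3.135, 0.001]
wrist_force: [-0.2, -0.0, -1.8]
grip_width: 0.0429
grip_force: 91.7
time_s: 28.0
tcp_pos: [0.5368, -0.2243, 0.1299]
orientation: [-0.132, -3.136, 0.0]
wrist_force: [-0.1, 1.0, -1.3]
grip_width: 0.0428
grip_force: 91.7
time_s: 28.62
tcp_pos: [0.534, -0.2414, 0.131]
orientation: [0.126, 3.139, 0.001]
wrist_force: [0.1, -1.0, -2.0]
grip_width: 0.0429
grip_force: 91.7
head [ 531.4 -240.8] dia 46.6 hue 17.0
bore [ 440.2 -172.1] 5.8 197.5
bore [ 459.5 -326.8] 36.0 36.4
bore [ 466.7 -237.9] 36.2 36.4
bore [ 526.3 -243. ] 24.4 37.1
bore [ 528.6 -337.5] 11.3 19.6
t 28.68 tcp [ 0.5339 -0.2415  0.131 ] toolx [-0.997  0.081 -0.   ] tooly [0.081 0.997 0.001] F [ 0.9 -0.6 -1.5] w 0.0431 g 91.7 q [-0.21  0.5   0.75  1.83 -0.41  0.98  2.2 ]
tool shift/0.04: [ 0.036 -0.07   0.151]
turn/0.1 tool: [0.005 0.001 0.024]
```

```bash
(python3 -m creep '[[-0.015,-0.065,0.3,0,0,0,-1],[0,0,0.3,0,0,0,-1],[0,0,0.2,0,0,0,-1],[0,0,0.1,0,0,0,-1],[0,0,0.1,0,0,0,-1]]'
python3 -m creep '[[0,0,0.1,0,0,0,-1],[0,0,0.1,0,0,0,-1],[0,0,0.08,0,0,0,-1],[0,0,0.06,0,0,0,-1],[0,0,0,0,0,0,-1]]')
```

```text
time_s: 29.3
tcp_pos: [0.5338, -0.2438, 0.0908]
orientation: [-0.129, -3.138, -0.004]
wrist_force: [-1.6, 5.2, 1.2]
grip_width: 0.0423
grip_force: 92.0
time_s: 29.92
tcp_pos: [0.5336, -0.2432, 0.0768]
orientation: [-0.128, -3.137, -0.005]
wrist_force: [-0.7, 4.8, -2.3]
grip_width: 0.0426
grip_force: 91.7
```

Side force of 5 N along +y; I'll ease 0.8 mm that way and press.

```bash
(python3 -m creep '[[0,0.02,0,0,0,0,-1],[0,0,0.08,0,0,0,-1],[0,0,0.08,0,0,0,-1],[0,0,0.08,0,0,0,-1],[0,0,0,0,0,0,-1]]'
python3 -m creep '[[0,0,0.06,0,0,0,-1],[0,0,0.06,0,0,0,-1],[0,0,0.04,0,0,0,-1],[0,0,0.02,0,0,0,-1],[0,0,0,0,0,0,-1]]')
```

```text
time_s: 30.55
tcp_pos: [0.5336, -0.2432, 0.0679]
orientation: [-0.129, -3.138, -0.004]
wrist_force: [-1.4, 5.0, 0.5]
grip_width: 0.0429
grip_force: 92.1
time_s: 31.18
tcp_pos: [0.5339, -0.2434, 0.0652]
orientation: [-0.13, -3.139, -0.01]
wrist_force: [-10.8, 10.9, 32.9]
grip_width: 0.0427
grip_force: 95.5
```

```bash
(python3 -m creep '[[0,0,0,0,0,0,1],[0,0,0,0,0,0,1],[0,0,0,0,0,0,1],[0,0,-0.3,0,0,0,1],[0,0,-0.8,0,0,0,1]]'
python3 -m creep '[[0,0,-0.8,0,0,0,1],[0,0,-0.8,0,0,0,1],[0,0,-0.8,0,0,0,1],[0,0,-0.3,0,0,0,1],[0,0,0,0,0,0,1]]'
cat > chk.py <<'E'
from h import *
import sys
s=sensors.read_state();p,d=capture("wrist");C=cam("wrist",s);P=cloud(C,d)
heads(p,C,P,.070);heads(p,C,P,.058);bores(C,P,(.4959,-.2857))
hsv=cv2.cvtColor(p,cv2.COLOR_RGB2HSV);m=(hsv[...,0]>12)&(hsv[...,0]<25)&(hsv[...,1]>110)&(P[...,2]>.062)&(P[...,2]<.09)&(P[...,1]<-.2)
for b in blobs(m,80):
    q=P[b];A=np.c_[q[:,:2],np.ones(len(q))];print("home?",q.mean(0).round(4),"tilt",np.linalg.lstsq(A,q[:,2],rcond=None)[0][:2].round(3))
cv2.imwrite(f"pics/{sys.argv[1]}.png",p[:,:,::-1]);state()
E
python3 chk.py w5
python3 -m creep '[[-0.34,0.4,0,0,0,0,1],[-0.34,0.5,0,0,0,0,1],[-0.34,0.5,0,0,0,0,1],[-0.34,0.5,0,0,0,0,1],[-0.34,0.5,0,0,0,0,1]]'
python3 -m creep '[[-0.34,0.5,0,0,0,0,1],[-0.34,0.5,0,0,0,0,1],[-0.34,0.48,0,0,0,0,1],[0,0,0,0,0,0,1],[0,0,0,0,0,0,1]]')|grep -v -e orien -e gri -e wri
python3 chk.py w6;python3 -c "
from h import *
go(.656,-.0977,.051,85.24)"
```

```text
time_s: 31.8
tcp_pos: [0.533, -0.2441, 0.1043]
time_s: 32.42
tcp_pos: [0.5342, -0.2445, 0.2132]
head [ 524.  -331.8] dia 45.6 hue 17.0
head [ 531.8 -243.3] dia 45.2 hue 17.0
head [436.3 -37. ] dia 48.9 hue 17.0
head [ 518.5 -323.7] dia 38.1 hue 17.0
head [ 518.7 -241.9] dia 34.2 hue 17.0
head [ 528.2 -336.6] dia 26.0 hue 17.0
head [ 535.5 -243.7] dia 26.3 hue 17.0
head [655.9 -98.6] dia 49.5 hue 17.0
bore [ 439.8 -177.4] 5.9 190.8
bore [ 459.7 -327.1] 36.0 36.3
bore [ 466.8 -238.1] 36.2 36.2
bore [ 527.8 -336.2] 15.0 22.3
bore [ 535.2 -243.8] 18.5 23.6
home? [ 0.5238 -0.3315  0.0694] tilt [ 0.001 -0.005]
home? [ 0.5311 -0.2428  0.07  ] tilt [-0.011 -0.014]
t 32.48 tcp [ 0.5337 -0.2441  0.2121] toolx [-0.997  0.082  0.001] tooly [0.082 0.997 0.   ] F [-0.2  0.2  0.7] w 0.0853 g 0.0 q [-0.26  0.41  0.81  1.74 -0.33  1.13  2.14]
time_s: 33.1
tcp_pos: [0.6108, -0.1524, 0.2125]
time_s: 33.72
tcp_pos: [0.6546, -0.0998, 0.2127]
head [ 526.6 -329.8] dia 49.4 hue 17.0
head [ 533.4 -241.1] dia 47.8 hue 17.0
head [ 526.4 -325.7] dia 43.0 hue 17.0
head [ 534.7 -233.7] dia 39.9 hue 17.0
head [ 531.7 -248.2] dia 25.6 hue 17.0
head [ 524.1 -340.4] dia 25.0 hue 17.0
head [657.9 -98.1] dia 46.2 hue 17.0
bore [ 543.  -203.4] 8.6 116.2
bore [ 531.7 -248.2] 12.4 20.8
bore [ 552.2 -398.9] 7.2 240.6
home? [ 0.5254 -0.3299  0.0689] tilt [-0.016 -0.019]
home? [ 0.5327 -0.2411  0.0695] tilt [-0.022 -0.026]
t 33.77 tcp [ 0.6544 -0.1002  0.2128] toolx [-0.996  0.084  0.   ] tooly [ 0.084  0.996 -0.001] F [-0.6 -0.2 -0.1] w 0.0855 g 0.0 q [-0.42  0.55  0.75  1.55 -0.39  1.2   1.89]
t 33.77 tcp [ 0.6544 -0.1002  0.2128] toolx [-0.996  0.084  0.   ] tooly [ 0.084  0.996 -0.001] F [-0.6 -0.2 -0.1] w 0.0855 g 0.0 q [-0.42  0.55  0.75  1.55 -0.39  1.2   1.89]
tool shift/0.04: [-0.037  0.069  4.045]
turn/0.1 tool: [-0.008 -0.004 -0.013]
```

```bash
(python3 -m creep '[[-0.06,0.06,0.9,0,0,0,1],[0,0,0.9,0,0,0,1],[0,0,0.9,0,0,0,1],[0,0,0.9,0,0,0,1],[0,0,0.44,0,0,0,1]]' 90
python3 -m creep '[[0,0,0,0,0,0,-1],[0,0,0,0,0,0,-1],[0,0,0,0,0,0,-1],[0,0,0,0,0,0,-1],[0,0,0,0,0,0,-1]]'
python3 -m creep '[[0,0,-0.3,0,0,0,-1],[0,0,-0.6,0,0,0,-1],[0,0,-0.7,0,0,0,-1],[0,0,-0.6,0,0,0,-1],[0,0,-0.3,0,0,0,-1]]'
python3 -m creep '[[0.3,-0.41,0,0,0,0,-1],[0.4,-0.55,0,0,0,0,-1],[0.5,-0.69,0,0,0,0,-1],[0.5,-0.69,0,0,0,0,-1],[0.5,-0.69,0,0,0,0,-1]]'
python3 -m creep '[[0.5,-0.69,0,0,0,0,-1],[0.5,-0.69,0,0,0,0,-1],[0.5,-0.69,0,0,0,0,-1],[0.5,-0.69,0,0,0,0,-1],[0.24,-0.33,0,0,0,0,-1]]'
python3 -m creep '[[0,0,0.3,0,0,0,-1],[0,0,0.2,0,0,0,-1],[0,0,0,0,0,0,-1],[0,0,0,0,0,0,-1],[0,0,0,0,0,0,-1]]')
python3 - <<'E'
from h import *
s=sensors.read_state();p,d=capture("wrist");C=cam("wrist",s);P=cloud(C,d)
heads(p,C,P,.058+s["tcp_pos"][2]-.0515);bores(C,P,(.4959,-.2857))
go(.4597,-.3275,.125,85.24)
E
```

```text
time_s: 34.4
tcp_pos: [0.656, -0.0973, 0.0494]
orientation: [-0.132, -3.136, 0.0]
wrist_force: [0.9, 0.3, -1.3]
grip_width: 0.0851
grip_force: 0.0
time_s: 35.02
tcp_pos: [0.6595, -0.0972, 0.0536]
orientation: [0.129, 3.135, -0.001]
wrist_force: [-0.8, -1.2, 5.9]
grip_width: 0.0431
grip_force: 91.4
time_s: 35.65
tcp_pos: [0.6579, -0.0963, 0.1525]
orientation: [0.129, 3.138, 0.0]
wrist_force: [0.4, -0.4, -3.9]
grip_width: 0.0427
grip_force: 91.8
time_s: 36.28
tcp_pos: [0.5563, -0.2126, 0.15]
orientation: [-0.134, -3.136, -0.0]
wrist_force: [0.2, -1.1, -2.5]
grip_width: 0.043
grip_force: 91.8
time_s: 36.9
tcp_pos: [0.4561, -0.3282, 0.1504]
orientation: [-0.138, -3.136, -0.001]
wrist_force: [-0.3, -0.0, -4.3]
grip_width: 0.0427
grip_force: 91.9
time_s: 37.52
tcp_pos: [0.4612, -0.3256, 0.1313]
orientation: [0.128, 3.138, -0.0]
wrist_force: [0.6, -0.2, -2.6]
grip_width: 0.0423
grip_force: 91.9
head [ 458.7 -325.2] dia 46.3 hue 17.0
bore [ 437.  -197.3] 9.1 206.8
bore [ 453.7 -327.8] 25.5 37.0
bore [ 466.2 -239. ] 35.7 36.2
t 37.58 tcp [ 0.461  -0.3257  0.1313] toolx [-0.997  0.082 -0.001] tooly [ 0.082  0.997 -0.   ] F [-1.3  0.8 -3.1] w 0.0428 g 91.9 q [-0.06  0.47  0.77  1.88 -0.39  0.96  2.38]
tool shift/0.04: [ 0.03  -0.047  0.158]
turn/0.1 tool: [-0.002  0.006  0.014]
```

```bash
(python3 -m creep '[[-0.018,-0.05,0.3,0,0,0,-1],[0,0,0.3,0,0,0,-1],[0,0,0.2,0,0,0,-1],[0,0,0.1,0,0,0,-1],[0,0,0.1,0,0,0,-1]]'
python3 -m creep '[[0,0,0.1,0,0,0,-1],[0,0,0.1,0,0,0,-1],[0,0,0.08,0,0,0,-1],[0,0,0.06,0,0,0,-1],[0,0,0,0,0,0,-1]]')
```

```text
time_s: 38.2
tcp_pos: [0.4611, -0.3279, 0.091]
orientation: [-0.129, -3.139, -0.0]
wrist_force: [-2.8, 1.8, 7.1]
grip_width: 0.0427
grip_force: 93.0
time_s: 38.83
tcp_pos: [0.461, -0.3278, 0.0772]
orientation: [-0.129, -3.138, -0.0]
wrist_force: [-1.2, 0.5, -4.1]
grip_width: 0.0429
grip_force: 92.1
```

```bash
(python3 -m creep '[[0,0,0,0,0,0,-1],[0,0,0.08,0,0,0,-1],[0,0,0.08,0,0,0,-1],[0,0,0.08,0,0,0,-1],[0,0,0,0,0,0,-1]]'
python3 -m creep '[[0,0,0.06,0,0,0,-1],[0,0,0.06,0,0,0,-1],[0,0,0.04,0,0,0,-1],[0,0,0.02,0,0,0,-1],[0,0,0,0,0,0,-1]]'
python3 -m creep '[[0,0,0,0,0,0,1],[0,0,0,0,0,0,1],[0,0,0,0,0,0,1],[0,0,-0.3,0,0,0,1],[0,0,-0.8,0,0,0,1]]'
python3 -m creep '[[0,0,-0.8,0,0,0,1],[0,0,-0.8,0,0,0,1],[0,0,-0.8,0,0,0,1],[0,0,-0.3,0,0,0,1],[0,0,0,0,0,0,1]]')|grep -v -e orien -e grip
python3 chk.py w7; python3 -m creep '[[0.15,0.5,0,0,0,0,1],[0.15,0.8,0,0,0,0,1],[0.15,0.8,0,0,0,0,1],[0.15,0.8,0,0,0,0,1],[0.15,0.8,0,0,0,0,1]]' >/dev/null
python3 -m creep '[[0.15,0.8,0,0,0,0,1],[0.15,0.8,0,0,0,0,1],[0.16,0.8,0,0,0,0,1],[0,0.8,0,0,0,0,1],[0,0.3,0,0,0,0,1]]' >/dev/null
python3 -m creep '[[0,0,0,0,0,0,1],[0,0,0,0,0,0,1],[0,0,0,0,0,0,1],[0,0,0,0,0,0,1],[0,0,0,0,0,0,1]]' >/dev/null
python3 chk.py w8;python3 -c "
from h import *
go(.4365,-.0355,.051,85.24)"
```

```text
time_s: 39.45
tcp_pos: [0.4609, -0.3279, 0.0677]
wrist_force: [-3.0, -0.4, -1.5]
time_s: 40.08
tcp_pos: [0.4607, -0.3281, 0.0653]
wrist_force: [-12.6, 8.3, 37.8]
time_s: 40.7
tcp_pos: [0.4605, -0.3272, 0.1043]
wrist_force: [0.8, -0.3, 0.7]
time_s: 41.32
tcp_pos: [0.4615, -0.3279, 0.2131]
wrist_force: [-1.0, -0.4, -0.5]
head [ 458.5 -327.9] dia 44.9 hue 17.0
head [ 523.7 -333.1] dia 46.5 hue 17.0
head [ 531.1 -245. ] dia 47.1 hue 17.0
head [435.9 -40.3] dia 46.0 hue 17.0
head [ 446.  -325.3] dia 34.4 hue 17.0
head [ 462.5 -328.6] dia 25.8 hue 17.0
head [ 515.7 -331. ] dia 39.1 hue 17.0
head [ 525. -247.] dia 40.0 hue 17.0
head [ 538.  -241.3] dia 25.2 hue 17.0
head [ 529.8 -333.8] dia 25.9 hue 17.0
bore [ 437.2 -197.5] 8.0 205.1
bore [ 466.5 -238.7] 35.8 36.3
bore [ 462.1 -328.4] 18.9 23.8
home? [ 0.4579 -0.3275  0.0696] tilt [0.002 0.   ]
home? [ 0.5229 -0.3328  0.0693] tilt [0.005 0.001]
home? [ 0.5265 -0.2468  0.0696] tilt [0.019 0.001]
t 41.38 tcp [ 0.461  -0.3275  0.2121] toolx [-0.997  0.082  0.001] tooly [0.082 0.997 0.001] F [ 0.1  0.  -0.1] w 0.0854 g 0.0 q [-0.11  0.37  0.84
[... 374 characters left out ...]

head [ 538.5 -250. ] dia 25.4 hue 17.0
bore [ 435.9 -203.3] 8.9 184.0
bore [ 466.2 -236.7] 35.6 36.0
bore [ 516.5 -201. ] 9.5 96.7
home? [ 0.4577 -0.3247  0.0684] tilt [ 0.003 -0.021]
home? [ 0.5228 -0.3301  0.0684] tilt [ 0.005 -0.02 ]
home? [ 0.5301 -0.2407  0.0688] tilt [ 0.002 -0.03 ]
t 43.3 tcp [ 0.4366 -0.037   0.2127] toolx [-0.997  0.083 -0.   ] tooly [0.083 0.997 0.   ] F [0.1 0.1 0.6] w 0.0854 g 0.0 q [-0.73  0.04  0.74  2.07 -0.03  1.04  1.52]
t 43.3 tcp [ 0.4366 -0.037   0.2127] toolx [-0.997  0.083 -0.   ] tooly [0.083 0.997 0.   ] F [0.1 0.1 0.6] w 0.0854 g 0.0 q [-0.73  0.04  0.74  2.07 -0.03  1.04  1.52]
tool shift/0.04: [0.007 0.037 4.043]
turn/0.1 tool: [0.001 0.001 0.005]
```

```bash
(python3 -m creep '[[0.03,0.05,0.9,0,0,0,1],[0,0,0.9,0,0,0,1],[0,0,0.9,0,0,0,1],[0,0,0.9,0,0,0,1],[0,0,0.44,0,0,0,1]]' 90
python3 -m creep '[[0,0,0,0,0,0,-1],[0,0,0,0,0,0,-1],[0,0,0,0,0,0,-1],[0,0,0,0,0,0,-1],[0,0,0,0,0,0,-1]]'
python3 -m creep '[[0,0,-0.3,0,0,0,-1],[0,0,-0.6,0,0,0,-1],[0,0,-0.6,0,0,0,-1],[0,0,-0.5,0,0,0,-1],[0,0,0,0,0,0,-1]]'
python3 -m creep '[[-0.15,-0.5,0,0,0,0,-1],[-0.15,-0.7,0,0,0,0,-1],[-0.15,-0.7,0,0,0,0,-1],[-0.15,-0.7,0,0,0,0,-1],[-0.15,-0.7,0,0,0,0,-1]]'
python3 -m creep '[[-0.15,-0.7,0,0,0,0,-1],[-0.15,-0.6,0,0,0,0,-1],[-0.15,-0.41,0,0,0,0,-1],[0,0,0,0,0,0,-1],[0,0,0,0,0,0,-1]]')
python3 - <<'E'
from h import *
s=sensors.read_state();p,d=capture("wrist");C=cam("wrist",s);P=cloud(C,d)
heads(p,C,P,.058+s["tcp_pos"][2]-.0515);bores(C,P,(.4959,-.2857))
go(.4675,-.2386,.125,85.24)
E
```

```text
time_s: 43.92
tcp_pos: [0.4345, -0.0348, 0.0493]
orientation: [-0.129, -3.136, 0.001]
wrist_force: [-0.1, -0.7, 0.3]
grip_width: 0.0856
grip_force: 0.0
time_s: 44.55
tcp_pos: [0.4367, -0.0347, 0.0526]
orientation: [0.129, 3.136, 0.002]
wrist_force: [-1.6, -0.7, 4.9]
grip_width: 0.0433
grip_force: 90.4
time_s: 45.18
tcp_pos: [0.4369, -0.0345, 0.1328]
orientation: [0.128, 3.135, 0.003]
wrist_force: [-0.1, 0.6, -3.5]
grip_width: 0.0428
grip_force: 91.9
time_s: 45.8
tcp_pos: [0.454, -0.1693, 0.1303]
orientation: [-0.129, -3.137, -0.001]
wrist_force: [-0.6, -1.0, -3.7]
grip_width: 0.043
grip_force: 92.0
time_s: 46.42
tcp_pos: [0.4663, -0.2372, 0.1304]
orientation: [-0.128, -3.137, -0.002]
wrist_force: [-0.3, -0.0, -2.7]
grip_width: 0.0428
grip_force: 92.2
head [ 463.9 -236.7] dia 46.9 hue 17.0
bore [ 437.5 -183.7] 9.0 226.7
bore [ 460.9 -238.1] 25.7 35.2
bore [ 462.9 -332.4] 11.4 20.1
t 46.48 tcp [ 0.4665 -0.237   0.1305] toolx [-0.997  0.081  0.001] tooly [0.081 0.997 0.001] F [ 0.2 -0.3 -3.3] w 0.0427 g 92.2 q [-0.23  0.39  0.77  1.97 -0.34  0.91  2.2 ]
tool shift/0.04: [-0.028 -0.039  0.137]
turn/0.1 tool: [ 0.013 -0.013  0.02 ]
```

```bash
(python3 -m creep '[[-0.055,-0.035,0.3,0,0,0,-1],[0,0,0.3,0,0,0,-1],[0,0,0.2,0,0,0,-1],[0,0,0.1,0,0,0,-1],[0,0,0.1,0,0,0,-1]]'
python3 -m creep '[[0,0,0.1,0,0,0,-1],[0,0,0.1,0,0,0,-1],[0,0,0.08,0,0,0,-1],[0,0,0.06,0,0,0,-1],[0,0,0,0,0,0,-1]]')
```

```text
time_s: 47.1
tcp_pos: [0.4686, -0.2395, 0.0908]
orientation: [-0.129, -3.138, -0.002]
wrist_force: [-2.4, 2.0, 1.5]
grip_width: 0.0427
grip_force: 92.2
time_s: 47.72
tcp_pos: [0.4683, -0.239, 0.0768]
orientation: [-0.129, -3.137, -0.002]
wrist_force: [-2.0, 3.8, -4.2]
grip_width: 0.0427
grip_force: 92.4
```

```bash
(python3 -m creep '[[0,0.01,0,0,0,0,-1],[0,0,0.08,0,0,0,-1],[0,0,0.08,0,0,0,-1],[0,0,0.08,0,0,0,-1],[0,0,0,0,0,0,-1]]'
python3 -m creep '[[0,0,0.06,0,0,0,-1],[0,0,0.06,0,0,0,-1],[0,0,0.04,0,0,0,-1],[0,0,0.02,0,0,0,-1],[0,0,0,0,0,0,-1]]'
python3 -m creep '[[0,0,0,0,0,0,1],[0,0,0,0,0,0,1],[0,0,0,0,0,0,1],[0,0,-0.3,0,0,0,1],[0,0,-0.8,0,0,0,1]]'
python3 -m creep '[[0,0,-0.8,0,0,0,1],[0,0,-0.8,0,0,0,1],[0,0,-0.8,0,0,0,1],[0,0,-0.6,0,0,0,1],[0,0,0,0,0,0,1]]')|grep -v -e orien -e grip
python3 chk.py w9; python3 - <<'E'
from h import *
p,d=capture("top");C=cam("top");P=cloud(C,d);cv2.imwrite("pics/top2.png",cv2.resize(p[140:290,160:450,::-1],None,fx=2.6,fy=2.6))
for n,z in(("top",.047),("bar",.081)):
    m=(abs(P[...,2]-z)<.006)&(P[...,1]>0)&(P[...,1]<.3)&(P[...,0]>.35)&(P[...,0]<.7)
    for b in blobs(m,80): print(n,rect(P[b]),np.median(P[b],0),b.sum())
E
```

```text
time_s: 48.35
tcp_pos: [0.4682, -0.239, 0.0677]
wrist_force: [-3.5, 5.3, -1.9]
time_s: 48.98
tcp_pos: [0.4681, -0.239, 0.0645]
wrist_force: [-14.1, 12.8, 36.5]
time_s: 49.6
tcp_pos: [0.4682, -0.2394, 0.1045]
wrist_force: [0.2, 0.7, -0.2]
time_s: 50.22
tcp_pos: [0.4703, -0.2406, 0.2269]
wrist_force: [0.1, -0.3, -0.1]
head [ 458.8 -326.3] dia 45.6 hue 17.0
head [ 465.7 -238.3] dia 45.0 hue 17.0
head [ 524.  -331.9] dia 47.2 hue 17.0
head [ 530.8 -242.2] dia 46.7 hue 17.0
head [ 452.4 -319.1] dia 38.3 hue 17.0
head [ 461.8 -330.7] dia 25.8 hue 17.0
head [ 469.7 -238.8] dia 25.9 hue 17.0
head [ 519.5 -328.5] dia 40.3 hue 17.0
head [ 523.1 -242.1] dia 39.3 hue 17.0
head [ 529.3 -336.2] dia 25.6 hue 17.0
head [ 537.  -243.8] dia 25.9 hue 17.0
bore [ 438.6 -171.4] 8.4 242.1
bore [ 461.8 -330.9] 15.8 22.5
bore [ 469.  -238.9] 19.2 23.6
home? [ 0.4582 -0.3265  0.0693] tilt [ 0.    -0.004]
home? [ 0.465  -0.238   0.0697] tilt [0.001 0.003]
home? [ 0.5303 -0.2429  0.0696] tilt [ 0.005 -0.011]
home? [ 0.5228 -0.3311  0.0692] tilt [ 0.007 -0.01 ]
t 50.27 tcp [ 0.4695 -0.2399  0.2255] toolx [-0.997  0.082 -0.002] tooly [ 0.082  0.997 -0.   ] F [-0.4  0.5 -0.4] w 0.0856 g 0.0 q [-0.31  0.27  0.84  1.87 -0.22  1.1   2.1 ]
top (array([0.49768976, 0.156741  ]), (178.4827880859375, 137.9795684814453), -4.290534973144531) [0.49508018 0.15628546 0.04772288] 2965
bar (array([0.49755988, 0.15615196]), (92.71914672851562, 13.89484977722168), -4.3945465087890625) [0.49742771 0.1549486  0.08114342] 172
```

View pics/top2.png

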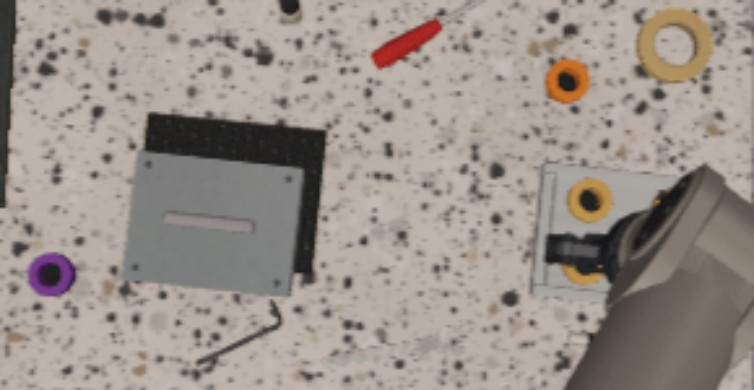

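All four bushings are home. The cover has been knocked about 35 mm towards the robot; its bar is at crop pixel (210,222), which is (0.498, 0.156), and it is still level. I'll go and fetch it.

```bash
(python3 -m creep '[[0.01,0.4,0,0,0,0,1],[0.01,0.8,0,0,0,0,1],[0.01,0.8,0,0,0,0,1],[0.01,0.8,0,0,0,0,1],[0.01,0.8,0,0,0,0,1]]'
python3 -m creep '[[0.01,0.8,0,0,0,0,1],[0.01,0.8,0,0,0,0,1],[0.01,0.8,0,0,0,0,1],[0.01,0.8,0,0,0,0,1],[0.01,0.8,0,0,0,0,1]]'
python3 -m creep '[[0.01,0.8,0,0,0,0,1],[0,0.8,0,0,0,0,1],[0,0.52,0,0,0,0,1],[0,0,0,0,0,0.9,1],[0,0,0,0,0,0.9,1]]'
python3 -m creep '[[0,0,0,0,0,0.9,1],[0,0,0,0,0,0.9,1],[0,0,0,0,0,0.9,1],[0,0,0,0,0,0.9,1],[0,0,0,0,0,0.9,1]]'
python3 -m creep '[[0,0,0,0,0,0.9,1],[0,0,0,0,0,0.9,1],[0,0,0,0,0,0.9,1],[0,0,0,0,0,0.9,1],[0,0,0,0,0,0.9,1]]'
python3 -m creep '[[0,0,0,0,0,0.9,1],[0,0,0,0,0,0.9,1],[0,0,0,0,0,0.9,1],[0,0,0,0,0,0.9,1],[0,0,0,0,0,0.9,1]]'
python3 -m creep '[[0,0,0,0,0,0.4,1],[0,0,0,0,0,0,1],[0,0,0,0,0,0,1],[0,0,0,0,0,0,1],[0,0,0,0,0,0,1]]')|grep -A1 time
python3 - <<'E'
from h import *
s=sensors.read_state();p,d=capture("wrist");C=cam("wrist",s);P=cloud(C,d)
for n,a,b in(("bar",.073,.09),("top",.041,.053)):
    for q in blobs((P[...,2]>a)&(P[...,2]<b)&(d>.1)&(np.hypot(P[...,0]-.4975,P[...,1]-.156)<.14),300):print(n,rect(P[q]),np.median(P[q],0))
go(.4975,.1555,.069,-4.4)
E
```

```text
time_s: 50.95
tcp_pos: [0.4781, -0.0948, 0.2235]
--
time_s: 51.58
tcp_pos: [0.4892, 0.0646, 0.2235]
--
time_s: 52.2
tcp_pos: [0.4962, 0.1479, 0.2239]
--
time_s: 52.82
tcp_pos: [0.4963, 0.1475, 0.224]
--
time_s: 53.45
tcp_pos: [0.4962, 0.1475, 0.224]
--
time_s: 54.08
tcp_pos: [0.4963, 0.1475, 0.2241]
--
time_s: 54.7
tcp_pos: [0.4966, 0.1483, 0.2247]
bar (array([0.49650027, 0.15478645]), (92.47347259521484, 13.554974555969238), -4.361778259277344) [0.49696806 0.15770198 0.0803912 ]
top (array([0.49662585, 0.15395615]), (177.8939971923828, 138.3375701904297), -4.513999938964844) [0.49896358 0.16715288 0.04692281]
t 54.75 tcp [0.4966 0.1483 0.2247] toolx [0.081 0.997 0.   ] tooly [ 0.997 -0.081  0.   ] F [-0.7  0.   0.8] w 0.0855 g 0.0 q [-1.13  0.26  0.9   1.89 -0.23  1.1  -0.22]
tool shift/0.04: [0.182 0.007 3.893]
turn/0.1 tool: [ 0.    -0.002 -0.045]
```

```bash
(python3 -m creep '[[0.15,0,0.9,0,0,-0.04,1],[0,0,0.9,0,0,0,1],[0,0,0.9,0,0,0,1],[0,0,0.9,0,0,0,1],[0,0,0.29,0,0,0,1]]' 80
python3 -m creep '[[0,0,0,0,0,0,-1],[0,0,0,0,0,0,-1],[0,0,0,0,0,0,-1],[0,0,0,0,0,0,-1],[0,0,0,0,0,0,-1]]'
python3 -m creep '[[0,0,-0.4,0,0,0,-1],[0,0,-0.8,0,0,0,-1],[0,0,-0.8,0,0,0,-1],[0,0,-0.8,0,0,0,-1],[0,0,-0.8,0,0,0,-1]]')
python3 -c "
from h import *
go(.4957,-.2853,.2,-4.76)"
```

```text
time_s: 55.38
tcp_pos: [0.4958, 0.1538, 0.0673]
orientation: [-2.305, -2.133, 0.005]
wrist_force: [0.3, 0.8, 1.0]
grip_width: 0.0854
grip_force: 0.0
time_s: 56.0
tcp_pos: [0.4979, 0.1546, 0.0701]
orientation: [2.306, 2.134, 0.003]
wrist_force: [-1.1, -1.3, 6.2]
grip_width: 0.0125
grip_force: 79.4
time_s: 56.62
tcp_pos: [0.4961, 0.1538, 0.214]
orientation: [-2.306, -2.133, 0.002]
wrist_force: [-0.8, 1.1, -4.4]
grip_width: 0.0123
grip_force: 78.7
t 56.62 tcp [0.4961 0.1538 0.214 ] toolx [ 0.078  0.997 -0.   ] tooly [ 0.997 -0.078 -0.001] F [-0.8  1.1 -4.4] w 0.0123 g 78.7 q [-1.14  0.28  0.9   1.9  -0.25  1.08 -0.21]
tool shift/0.04: [-10.945   0.843   0.354]
turn/0.1 tool: [-0.013  0.004  0.052]
```

```bash
(python3 -m creep '[[-0.4,0.055,0,0,0,0.05,-1],[-0.7,0.055,0,0,0,0,-1],[-0.8,0.055,0,0,0,0,-1],[-0.8,0.055,0,0,0,0,-1],[-0.8,0.055,0,0,0,0,-1]]'
python3 -m creep '[[-0.8,0.055,0,0,0,0,-1],[-0.8,0.055,0,0,0,0,-1],[-0.8,0.055,0,0,0,0,-1],[-0.8,0.055,0,0,0,0,-1],[-0.8,0.055,0,0,0,0,-1]]'
python3 -m creep '[[-0.8,0.055,0,0,0,0,-1],[-0.8,0.055,0,0,0,0,-1],[-0.8,0.055,0,0,0,0,-1],[-0.6,0.055,0,0,0,0,-1],[-0.26,0.03,0,0,0,0,-1]]'
python3 -m creep '[[0,0,0,0,0,0,-1],[0,0,0,0,0,0,-1],[0,0,0,0,0,0,-1],[0,0,0,0,0,0,-1],[0,0,0,0,0,0,-1]]')|grep -A1 time
python3 - <<'E'
from h import *
s=sensors.read_state();p,d=capture("wrist");C=cam("wrist",s);P=cloud(C,d)
zt=s["tcp_pos"][2]-.0695+.003
for n,z in(("bar",zt+.078),("top",zt+.044)):
    for q in blobs((abs(P[...,2]-z)<.006)&(d>.05)&(np.hypot(P[...,0]-.496,P[...,1]+.286)<.14),300):print(n,rect(P[q]),np.median(P[q],0))
p,d=capture("top");C=cam("top");P=cloud(C,d)
for q in blobs((abs(P[...,2]-zt-.044)<.008)&(np.hypot(P[...,0]-.496,P[...,1]+.286)<.14),100):print("topcam",rect(P[q]),q.sum())
go(.4957,-.2858,.1,-4.76)
E
```

```text
time_s: 57.25
tcp_pos: [0.4946, 0.0113, 0.2113]
--
time_s: 57.88
tcp_pos: [0.492, -0.1484, 0.2112]
--
time_s: 58.5
tcp_pos: [0.491, -0.2794, 0.2115]
--
time_s: 59.12
tcp_pos: [0.4938, -0.277, 0.2131]
bar (array([ 0.49197287, -0.27528577]), (88.95669555664062, 38.51933288574219), -19.567848205566406) [ 0.49374981 -0.26740764  0.22343151]
top (array([ 0.4951568 , -0.24991196]), (122.4632339477539, 137.91700744628906), -4.805229187011719) [ 0.49849373 -0.23141822  0.1898313 ]
topcam (array([ 0.49742111, -0.2335799 ]), (96.33586883544922, 138.24314880371094), -4.927497863769531) 1793
t 59.23 tcp [ 0.4937 -0.2772  0.2131] toolx [0.082 0.997 0.   ] tooly [ 0.997 -0.082  0.   ] F [-0.1 -0.2 -5. ] w 0.0124 g 78.7 q [-0.29  0.41  0.95  1.79 -0.37  1.13  0.7 ]
tool shift/0.04: [-0.212  0.067  2.828]
turn/0.1 tool: [ 0.002 -0.002  0.009]
```

```bash
(python3 -m creep '[[-0.215,0.06,0.3,0,0,0,-1],[0,0,0.5,0,0,0,-1],[0,0,0.3,0,0,0,-1],[0,0,0,0,0,0,-1],[0,0,0,0,0,0,-1]]')
python3 - <<'E'
from h import *
s=state();p,d=capture("wrist");C=cam("wrist",s);P=cloud(C,d);zt=s["tcp_pos"][2]-.067
for q in blobs((abs(P[...,2]-zt-.044)<.006)&(d>.05)&(np.hypot(P[...,0]-.496,P[...,1]+.286)<.14),300):r=P[q];print("top",rect(r),r[:,1].max())
go(.4957,-.2858,.1,-4.76)
E
```

```text
time_s: 59.85
tcp_pos: [0.4955, -0.2863, 0.1692]
orientation: [2.311, 2.128, 0.0]
wrist_force: [0.8, -0.5, -4.6]
grip_width: 0.0121
grip_force: 78.6
t 59.85 tcp [ 0.4955 -0.2863  0.1692] toolx [ 0.082  0.997 -0.   ] tooly [ 0.997 -0.082  0.   ] F [ 0.8 -0.5 -4.6] w 0.0121 g 78.6 q [-0.24  0.47  0.91  1.83 -0.43  1.05  0.75]
top (array([ 0.49707211, -0.25920261]), (122.18411254882812, 137.92698669433594), -4.8025054931640625) -0.19288049430016685
t 59.9 tcp [ 0.4957 -0.2863  0.1695] toolx [ 0.082  0.997 -0.   ] tooly [ 0.997 -0.082  0.001] F [-0.7  0.5 -4.1] w 0.012 g 78.6 q [-0.24  0.47  0.91  1.83 -0.43  1.05  0.75]
tool shift/0.04: [ 0.014 -0.003  1.738]
turn/0.1 tool: [0.01  0.003 0.007]
```

```bash
python3 -m creep '[[0.01,0,0.4,0,0,0,-1],[0,0,0.5,0,0,0,-1],[0,0,0.4,0,0,0,-1],[0,0,0.1,0,0,0,-1],[0,0,0.08,0,0,0,-1]]'
python3 -m creep '[[0,0,0.08,0,0,0,-1],[0,0,0.08,0,0,0,-1],[0,0,0.03,0,0,0,-1],[0,0,0.0,0,0,0,-1],[0,0,0,0,0,0,-1]]'
```

```text
time_s: 60.52
tcp_pos: [0.4954, -0.286, 0.1096]
orientation: [2.311, 2.128, -0.0]
wrist_force: [0.5, -0.7, -4.3]
grip_width: 0.0124
grip_force: 78.7
time_s: 61.15
tcp_pos: [0.4955, -0.2857, 0.1024]
orientation: [2.311, 2.128, 0.0]
wrist_force: [0.7, 0.9, -4.0]
grip_width: 0.0125
grip_force: 78.7
```

No side force so far. I'll lower the last couple of millimetres to contact, release, retreat and check.

```bash
(python3 -m creep '[[0,0,0.03,0,0,0,-1],[0,0,0.02,0,0,0,-1],[0,0,0.02,0,0,0,-1],[0,0,0,0,0,0,-1],[0,0,0,0,0,0,-1]]'
python3 -m creep '[[0,0,0,0,0,0,0],[0,0,0,0,0,0,1],[0,0,0,0,0,0,1],[0,0,0,0,0,0,1],[0,0,-0.4,0,0,0,1]]'
python3 -m creep '[[0,0,-0.8,0,0,0,1],[0,0,-0.8,0,0,0,1],[0,0,-0.8,0,0,0,1],[0,0,-0.4,0,0,0,1],[0,0,0,0,0,0,1]]')
python3 - <<'E'
from h import *
s=state();p,d=capture("wrist");C=cam("wrist",s);P=cloud(C,d);cv2.imwrite("pics/w10.png",p[:,:,::-1])
for n,z in(("bar",.112),("top",.078)):
  for q in blobs((abs(P[...,2]-z)<.006)&(d>.05)&(np.hypot(P[...,0]-.496,P[...,1]+.286)<.14),300):
    r=P[q];A=np.c_[r[:,:2],np.ones(len(r))];print(n,rect(r),np.median(r[:,2]),"tilt",np.linalg.lstsq(A,r[:,2],rcond=None)[0][:2])
E
```

```text
time_s: 61.78
tcp_pos: [0.4955, -0.2858, 0.1011]
orientation: [-2.311, -2.128, -0.002]
wrist_force: [-3.1, 2.1, 8.6]
grip_width: 0.0121
grip_force: 80.6
time_s: 62.4
tcp_pos: [0.4945, -0.2852, 0.115]
orientation: [-2.309, -2.126, 0.002]
wrist_force: [0.0, -0.8, -0.4]
grip_width: 0.0852
grip_force: 0.0
time_s: 63.02
tcp_pos: [0.4958, -0.2861, 0.2286]
orientation: [2.31, 2.127, 0.002]
wrist_force: [0.0, -0.3, -0.4]
grip_width: 0.0854
grip_force: 0.0
t 63.02 tcp [ 0.4958 -0.2861  0.2286] toolx [ 0.082  0.997 -0.   ] tooly [ 0.997 -0.082  0.002] F [ 0.  -0.3 -0.4] w 0.0854 g 0.0 q [-0.28  0.41  0.96  1.76 -0.36  1.16  0.7 ]
bar (array([ 0.49485052, -0.28562   ]), (92.2388687133789, 13.71179485321045), -5.28533935546875) 0.11140389893968633 tilt [ 0.00324741 -0.00275535]
top (array([ 0.49452728, -0.28624173]), (176.83328247070312, 138.33407592773438), -4.750091552734375) 0.07792210483519246 tilt [-0.00023464  0.0004545 ]
```

View pics/w10.png

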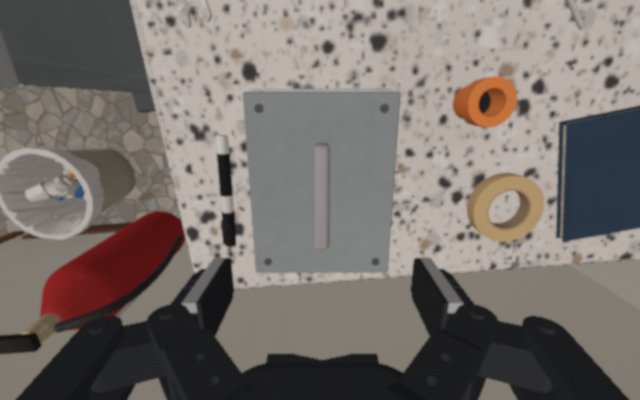

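The cover at (322,182) is level at its original height of 77.9 mm, with tilt near zero, and the robot is clear. I'm handing in.

```bash
python3 -c "
from bench import workorder
print(workorder.finish_job())"
```

```text
the job is handed in; nothing more can be done
None
```

I pressed all four bronze bushings home in their own bores, put the cover back level on the ledge, and handed the job in at about 63 s; the hand-in call returned no verdict.

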